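# Stow the shears and garlic press in the foam rest

### The arm

A 6-joint arm with a two-finger parallel gripper is mounted at the origin on the work surface. World frame = base frame: x ahead of the robot, y to its left, z up, the work surface at z = 0. Lengths are in mm, angles in rad, forces in N, time in s.
With the tool pointing down it reaches from about 350 to 875 mm from the base axis. Payload 4.2 kg.
Tool frame: the origin (TCP) lies between the finger pads; the fingertips stand 19 mm ahead of it and the grasp point (between the pads) is the TCP; y points along the fingers, z is the direction in which the jaws open and shut, and the axes are right-handed (so a half turn about y gives the same grasp; the last joint's range is limited). The gripper opens to 85 mm and grips with 20 to 120 N. Pads are 22 mm wide; open, the fingers measure 114 mm over their backs; the gripper's body (76 mm by 85 mm) begins 54 mm behind the grasp point. The pads swing forward as they close: fully open they stand 13 mm farther back than shut.
Start: joints at [-0.998, 0.385, 0.008, 0, -1.194, -0.259], TCP at [192.937, -594.453, 217.412] pointing down, gripper open.
Joint ranges: [-3.14, 3.14], [-1.21, 2.06], [-1.07, 1.41], [-3.16, 2.05], [-2.99, -0.16], [-3.1, 3.1]. Speed limits (rad/s): [2.79, 2.79, 3.14, 3.14, 3.14, 3.14].

### API

Orientations are given as a unit quaternion [x, y, z, w].
In Python, from bench import arm gives the robot as it stands.
- The arm moves only by the shell command python3 -m inch 'ROWS'. ROWS is JSON, a list of rows, each a list of 7 numbers: the opening, from 0 (shut) to 1 (fully open), then the shift along the tool's x, y, z in cm, then the turn, a rotation vector about the tool's x, y, z in degrees. A call has 1 to 20 rows; each row is the pose to reach, as a shift and turn from the pose commanded when the call began, along the tool's axes at that moment; what a row does not reach only later rows make up. A row lasts 1/12 s, in which the tool goes at most 41.7 mm and 7.16 degrees, less where a joint would pass 70% of its speed; a pose out of reach is approached as far as the arm can. A call with a gripper value outside its range is refused whole. The fingers move at their own pace and stop on an object; the grip force is fixed at half the most. Time passes only in rows, so rows that repeat a pose let the fingers close. It gives the time, the measured TCP pose, the force and the opening at its end, in the units of the state.
- arm.read_state(): the state, without advancing time (a new reading comes with each control period).
- arm.get_image(name): name is "side" or "top"; returns the picture (384x512x3 uint8, red, green, blue); there is no depth.
- arm.camera_params(name): a dict with "fx", "fy", "cx", "cy" (pixels), "rvec" (rotation vector, rad) and "tvec" (3), from world to camera coordinates, as OpenCV has them. Camera axes: x right, y down, z forward; pixel columns grow to the right and rows downward; lengths in mm; the calibration is good to about 2 mm. A picture is of the moment at which its call begins. camera_params takes no time and is no camera call.
- arm.job_done(): hands the job in, once; it reports no verdict.
Trained networks look in the newest picture that a camera, given by its name, has taken for a name from the list of things; names that differ only in an ending like _2 or _b are one class to them, and where a whole thing is asked for, a point or a joint stands for the part that bears it (a point fixed in the world has none). Each returns a list of dicts, best first, with "conf" (0 to 1); they miss things now and then, are a little off and sometimes report something else, mostly with a low value. They report only what shows in the picture. A call takes as long as a camera call. They do not tell look-alikes from the thing itself.
- arm.masks_of(label, camera): "mask" (384x512 bool, what is visible of it) and "extent" ([left, top, width, height] in pixels, round what is visible of it).
The state is a dict: "clock": time; "joints": joint angles; "joint_vel": joint speeds; "joint_efforts": joint torques, N m; "position": TCP position; "ee_rot": TCP orientation; "contact_force": force on the tool from outside, world axes, zero at the start; "wrist_torque": the same for the moment, N m; "gripper_width": finger opening in mm.
Only numpy, scipy, OpenCV 4.12 (cv2) and the standard library are available. Lean on these libraries where they do the work, as an engineer would, in place of code of your own. Each camera call takes 0.05 s, during which the arm holds its last target.

### The job

Put the kitchen tools away: one of the two pairs of shears has a worn safety catch, so push the catches to find the pair whose catch stays in, and press that pair, catch in, into its cut-out in the sloping foam rest until it is fully home on the pocket floor. Lay the pair whose catch springs back out in the shallow bamboo tray, and press the garlic press fully home in the other cut-out. Let go of everything, and do not knock over or shift the mug, the cup or the jar.

Things in the scene. Friction and masses are not known exactly. Their poses are not given: they have to be found in the camera images.
- shears_1: Closed kitchen shears, white handles, steel blades, 184 mm long, 20 mm thick, 0.18 kg, lying flat, catch up. Origin: on the underside, mid length and width; x to the blade tips, z up. Handle block x -58 to +22 mm, flat sides 34 mm apart (grip near x -16); tails spread to 54 mm at x -92; blades 18 mm wide, 7 to 14 mm up. Looks just like shears_2; one of the two pairs has a worn catch: try them to learn which
- shears_2: The other pair: shape, size and axes as shears_1; one of the two pairs has a worn catch, only trying tells which
- catch_1 (a joint): Travel (m) of the round push catch on shears_1: 0 out, 0.006 fully in (pushed down towards the underside). Takes 3 to 5 N. A sound catch stays where it is pushed (pushing again changes nothing); a worn one springs out when let go
- catch_2 (a joint): Travel (m) of the round push catch on shears_2: 0 out, 0.006 fully in (pushed down towards the underside). Takes 3 to 5 N. A sound catch stays where it is pushed (pushing again changes nothing); a worn one springs out when let go
- catch_1_top (a point): Centre of the top of the catch on shears_1, a grey button 18 mm across on the pivot, at x +5 mm of the shears: 30 mm above their underside when out, 24 mm when in
- catch_2_top (a point): Centre of the top of the catch on shears_2, a grey button 18 mm across on the pivot, at x +5 mm of the shears: 30 mm above their underside when out, 24 mm when in
- press: Closed aluminium garlic press lying flat, 170 mm long, 0.24 kg. Origin: on the underside, mid length and width; x from the handle end to the head, z up. Handles: a bar 22 mm wide, 25 mm high, x -85 to +35 mm (grip its sides near x +10); head: a block 44 mm wide, 24 mm high, x +35 to +85 mm, plunger on top to 31 mm
- foam: Grey die-cut foam, 210 x 200 mm, in an 8 mm bamboo border flush with it, on a bamboo rest that slopes it 30 degrees. Origin: centre of its underside, 66 mm above the work surface; x up the slope, y level, z square out of the face. Face at z 30 mm, pocket and notch floors (paler) at z 16 mm. Bulging pocket edges, 1 mm a side too tight, give sideways when a thing is pushed in: about 5 to 10 N
- pocket_shears (a point): Middle of the shears pocket's floor; axes as foam. The shears' origin comes here when home, x the same way (blades up the slope, catch out). 14 mm deep; x -97.5 to +97.5 mm; handle part 39 mm wide, blade part 25, tail part 60: play 2.5 mm a side, 5 mm each end. Finger notches across it, as deep, x -33 to +1 mm, reach 50 mm to each side
- pocket_press (a point): Middle of the garlic press pocket's floor; axes as foam. The press's origin comes here when home, x the same way (head up the slope). 14 mm deep; x -90.5 to +90.5 mm; handle part 27 mm wide, head part (from x 30) 49 mm: play 2.5 mm a side, 5 mm each end. Finger notches across it, as deep, x -8 to +26 mm, reach 43 mm to each side
- tray: Fixed shallow open bamboo tray, 240 mm (x) by 130 mm (y), 22 mm high, walls and floor 6 mm thick: inside 228 x 118 mm. Origin: centre of its underside
- mug: white porcelain mug, 80 mm across, 95 mm high, handle to its +y; origin: centre of its underside. Leave alone
- cup: green silicone collapsible cup, folded, 86 mm across, 38 mm high; origin: centre of its underside. Leave alone
- jar: chrome twist-top jar, 78 mm across, 122 mm high; origin: centre of its underside. Leave alone
Mind the look-alikes: they are no part of the job. What is shaped like the shears_1 but blue or yellow is not meant.

How it is judged (in metres and radians):
At the end, for the whole second after the job is handed in: Sound pair (catch in over 4 mm) and garlic press each in own pocket: within 8 mm along, 5 mm across, under 2.5 mm above its floor, turned under 0.08 and rocked under 0.05 rad. Worn pair flat in the tray, within 100 mm along, 55 mm across. All let go, at rest; mug, cup, jar left alone (x of press in the frame of pocket_press between -0.008 and 0.008 m and y of press in the frame of pocket_press between -0.005 and 0.005 m and z of press in the frame of pocket_press between -0.004 and 0.0025 m and angle between the x axis of press and the x axis of pocket_press, either way round below 0.08 rad and angle between the z axis of press and the z axis of pocket_press, either way round below 0.05 rad and linear speed of press below 0.02 m/s and (((x of shears_1 in the frame of pocket_shears between -0.008 and 0.008 m and y of shears_1 in the frame of pocket_shears between -0.005 and 0.005 m and z of shears_1 in the frame of pocket_shears between -0.004 and 0.0025 m and angle between the x axis of shears_1 and the x axis of pocket_shears, either way round below 0.08 rad and angle between the z axis of shears_1 and the z axis of pocket_shears, either way round below 0.05 rad and linear speed of shears_1 below 0.02 m/s and value of joint catch_1 above 0.004 m) and (x of shears_2 in the frame of tray between -0.1 and 0.1 m and y of shears_2 in the frame of tray between -0.055 and 0.055 m and z of shears_2 in the frame of tray between 0.003 and 0.02 m and angle between shears_2's own z axis and vertical below 0.3 rad and linear speed of shears_2 below 0.02 m/s)) or ((x of shears_2 in the frame of pocket_shears between -0.008 and 0.008 m and y of shears_2 in the frame of pocket_shears between -0.005 and 0.005 m and z of shears_2 in the frame of pocket_shears between -0.004 and 0.0025 m and angle between the x axis of shears_2 and the x axis of pocket_shears, either way round below 0.08 rad and angle between the z axis of shears_2 and the z axis of pocket_shears, either way round below 0.05 rad and linear speed of shears_2 below 0.02 m/s and value of joint catch_2 above 0.004 m) and (x of shears_1 in the frame of tray between -0.1 and 0.1 m and y of shears_1 in the frame of tray between -0.055 and 0.055 m and z of shears_1 in the frame of tray between 0.003 and 0.02 m and angle between shears_1's own z axis and vertical below 0.3 rad and linear speed of shears_1 below 0.02 m/s)))); the robot touches nothing.
It fails at once if the mug is shifted by more than 20 mm or tipped (distance of mug from where it was at the start of the episode above 0.02 m or angle between mug's own z axis and vertical above 0.3 rad).
It fails at once if the cup is shifted by more than 20 mm or tipped (distance of cup from where it was at the start of the episode above 0.02 m or angle between cup's own z axis and vertical above 0.3 rad).
It fails at once if the jar is shifted by more than 20 mm or tipped (distance of jar from where it was at the start of the episode above 0.02 m or angle between jar's own z axis and vertical above 0.3 rad).
It also fails if it takes over 72 s, if anything falls off the work surface, if the arm or the gripper's body presses on something with over 40 N, if the wrist force passes 120 N, or if a joint passes its speed limit or range.

## Working session

There is one attempt and no reset: what is moved stays moved. The work goes in short steps, Python scripts to look and compute and a shell command to move; the robot and the scene stay as the last step left them, time stands still between calls to the robot, and variables do not carry over. Pictures are saved under pics/ and viewed, and the job is handed in when it is done.

```bash
ls; mkdir -p pics
python3 - <<'E'
from bench import arm
import cv2
s=arm.read_state(); print({k:s[k] for k in('clock','joints','position','ee_rot','contact_force','gripper_width')})
for c in('side','top'):
    im=arm.get_image(c); cv2.imwrite(f'pics/{c}0.png',im[:,:,::-1]); print(c,arm.camera_params(c))
E
```

```text
pics
{'clock': 0.0, 'joints': array([-9.98409294e-01,  3.85561024e-01,  6.61066183e-03, -5.31134443e-04,
       -1.19400159e+00, -2.58604129e-01]), 'position': array([ 192.74396523, -593.87893643,  216.30822419]), 'ee_rot': array([-0.69766459, -0.110268  ,  0.11056389,  0.69920006]), 'contact_force': array([ 0.62154184, -0.11007092,  0.08227599]), 'gripper_width': 85.4255674873264}
side {'fx': 451.9550364335119, 'fy': 451.9550364335119, 'cx': 248.38869501352596, 'cy': 195.2795317490652, 'rvec': array([ 0.39315931, -2.76590174,  1.14535268]), 'tvec': array([ 474.88228053,  207.17990379, 1225.60161091])}
top {'fx': 474.2114542992537, 'fy': 474.2114542992537, 'cx': 252.50883701698936, 'cy': 200.77625493297523, 'rvec': array([ 2.11620807, -2.13764906,  0.19493129]), 'tvec': array([-107.08644806,  530.76463006, 1752.49685511])}
```

View pics/side0.png

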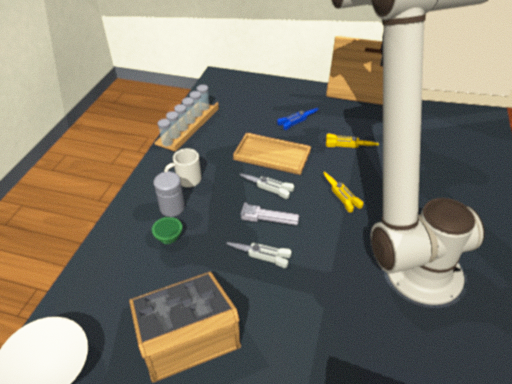

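View pics/top0.png

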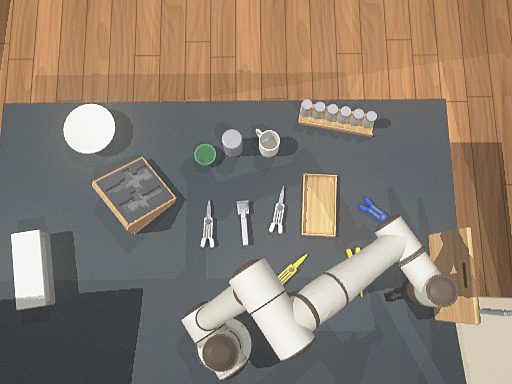

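The side view shows white shears at about (268,187) and (260,253), with the press at (268,214) and the foam rest at (185,310). Blue shears are at (298,117), and yellow ones are at (352,141) and (343,190). The top view shows white shears at (208,225) and (278,212), the press at (243,222), the tray at (320,205) and the foam at (135,193). Next I'll run the networks on both pictures.

Run:
```python
from bench import arm
import cv2,numpy as np,pickle
R={}
for c in('top','side'):
    im=arm.get_image(c); vis=im.copy()
    R[c,'im']=im
    for l in('shears_1','press','foam','tray','mug','cup','jar'):
        r=arm.masks_of(l,c); R[c,l]=r
        for d in r:
            m=d['mask'];ys,xs=np.nonzero(m)
            print(c,l,round(d['conf'],2),d['extent'],m.sum(),xs.mean().round(1),ys.mean().round(1))
pickle.dump(R,open('R0.pkl','wb'))
t=R['top','im'];s=R['side','im']
a=cv2.resize(t[150:260,80:350],(800,326),interpolation=cv2.INTER_CUBIC)
b=cv2.resize(t[145:245,85:185],(600,600),interpolation=cv2.INTER_CUBIC)
d=cv2.resize(s[120:270,170:370],(800,600),interpolation=cv2.INTER_CUBIC)
e=cv2.resize(s[260:384,115:255],(677,600),interpolation=cv2.INTER_CUBIC)
for n,i in zip('abde',(a,b,d,e)): cv2.imwrite(f'pics/c1{n}.png',i[:,:,::-1])
print(arm.read_state()['clock'])
```

```text
top shears_1 0.78 [265.2, 190.9, 17.2, 43.2] 254 277.7 215.1
top shears_1 0.77 [201.1, 205.6, 14.1, 41.2] 277 207.8 226.4
top shears_1 0.7 [278.0, 258.8, 27.2, 18.5] 217 289.6 270.3
top shears_1 0.62 [358.8, 198.4, 32.3, 24.4] 345 372.7 209.9
top shears_1 0.47 [90.4, 155.9, 88.1, 72.2] 3400 133.7 192.0
top shears_1 0.39 [340.9, 249.9, 20.7, 40.9] 42 350.7 252.3
top press 0.84 [236.8, 201.6, 9.7, 44.6] 373 243.5 219.7
top foam 0.6 [94.2, 157.1, 77.3, 73.5] 3491 133.2 191.6
top tray 0.8 [296.5, 174.4, 38.2, 59.1] 2075 318.7 204.8
top mug 0.67 [255.4, 127.7, 23.3, 30.1] 516 267.9 142.1
top cup 0.62 [195.6, 145.6, 17.8, 17.5] 337 205.1 153.2
top jar 0.83 [223.0, 128.3, 16.1, 28.3] 436 232.1 142.3
side shears_1 0.86 [323.5, 134.4, 52.5, 16.2] 442 345.8 141.6
side shears_1 0.8 [228.7, 243.0, 62.8, 26.4] 694 266.1 253.1
side shears_1 0.65 [242.6, 174.0, 52.1, 21.5] 481 272.4 185.4
side shears_1 0.61 [328.2, 172.0, 35.8, 39.3] 517 344.3 194.4
side shears_1 0.54 [277.4, 108.1, 39.3, 20.8] 354 293.7 119.1
side press 0.77 [238.6, 203.1, 60.6, 22.6] 675 267.0 214.9
side press 0.35 [232.9, 134.9, 75.6, 38.5] 1960 271.9 153.2
side foam 0.73 [132.0, 272.0, 104.6, 84.3] 5556 180.5 313.3
side tray 0.91 [233.9, 132.4, 76.4, 41.4] 1968 272.5 153.1
side mug 0.63 [165.3, 146.8, 34.2, 35.9] 913 186.3 167.6
side cup 0.68 [239.9, 174.3, 57.3, 21.4] 532 272.4 185.1
side cup 0.67 [155.3, 218.5, 23.5, 25.7] 600 166.8 230.0
side cup 0.34 [165.1, 145.8, 34.3, 39.8] 870 186.5 167.1
side jar 0.96 [153.9, 172.6, 27.9, 46.4] 1035 169.0 193.6
0.9
```

View pics/c1b.png

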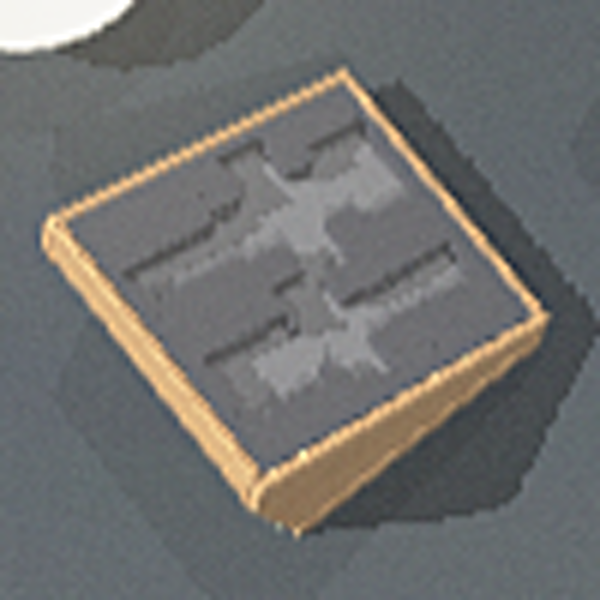

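View pics/c1d.png

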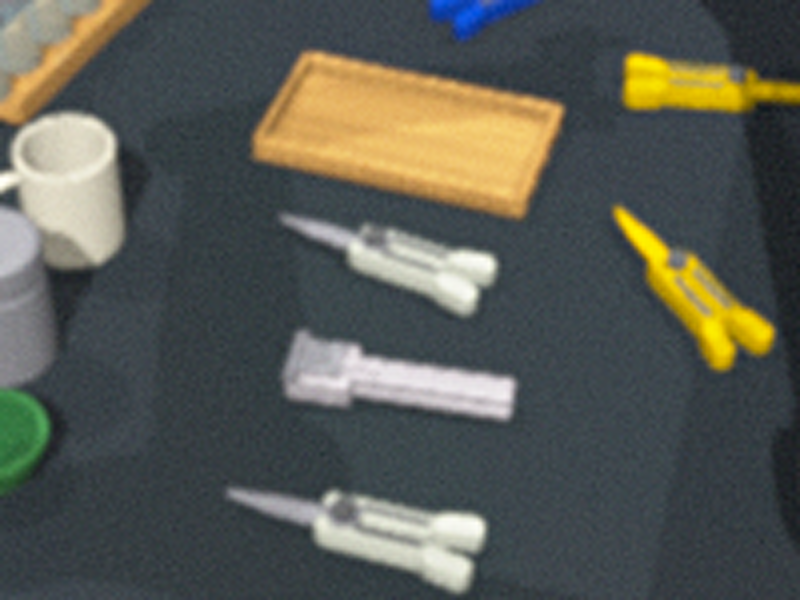

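View pics/c1e.png

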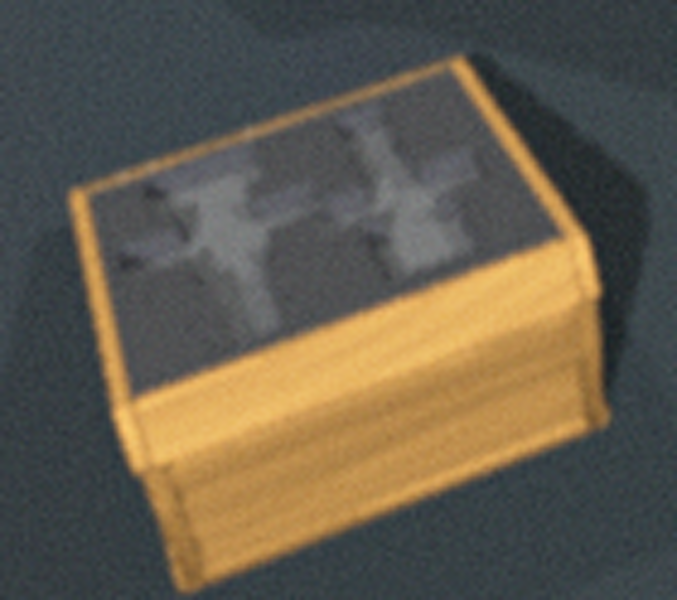

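View pics/c1a.png

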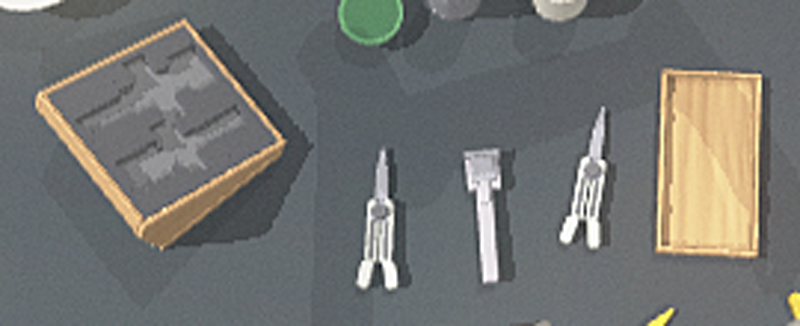

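The white pairs are confirmed: (208,225) and (278,212) in top, (260,253) and (268,187) in side. The blue and yellow ones are decoys. Next I'll triangulate the foam corners and get the object poses.

```bash
cat > h.py <<'E'
import numpy as np,cv2
from bench import arm
from scipy.spatial.transform import Rotation as Ro
from scipy.optimize import least_squares
CP={c:arm.camera_params(c) for c in('top','side')}
def P(c,X):
    p=CP[c];X=np.atleast_2d(np.asarray(X,float))
    K=np.array([[p['fx'],0,p['cx']],[0,p['fy'],p['cy']],[0,0,1]])
    return cv2.projectPoints(X,p['rvec'],p['tvec'],K,None)[0][:,0]
def ray(c,u):
    p=CP[c];R=Ro.from_rotvec(p['rvec']).as_matrix()
    d=R.T@np.array([(u[0]-p['cx'])/p['fx'],(u[1]-p['cy'])/p['fy'],1]);return -R.T@p['tvec'],d/np.linalg.norm(d)
def atz(c,u,z):
    o,d=ray(c,u);return o+d*(z-o[2])/d[2]
def tri(ut,us):
    A=[];b=[]
    for c,u in(('top',ut),('side',us)):
        o,d=ray(c,u);M=np.eye(3)-np.outer(d,d);A.append(M);b.append(M@o)
    return np.linalg.lstsq(np.vstack(A),np.hstack(b),rcond=None)[0]
E
python3 - <<'E'
from h import *
for c in CP: print(c,ray(c,(0,0))[0])
T=[(142.5,156.7),(175.8,198.3),(128.3,226.7),(93.3,181.7)]
S=[(129.9,299.3),(210.5,272),(235,309.2),(141.9,342.7)]
import itertools
for sh in range(4):
  for rev in (1,-1):
    S2=S[::rev]; S2=S2[sh:]+S2[:sh]
    X=[tri(a,b) for a,b in zip(T,S2)]
    e=max(max(np.linalg.norm(P('top',x)-a),np.linalg.norm(P('side',x)-b)) for x,a,b in zip(X,T,S2))
    if e<8: print(sh,rev,e);print(np.round(X,1))
E
```

```text
top [ 204.64733424 -108.44839909 1819.55550626]
side [ 237.45782321  823.18454259 1018.09478567]
0 1 0.6566478187203809
[[712.6 315.   31.5]
 [545.3 181.5  33.1]
 [424.4 331.  142.5]
 [586.4 461.6 147.8]]
```

```bash
python3 - <<'E'
from h import *
A={}
for c in('top','side'):
    A[c]=np.mean([arm.get_image(c).astype(float) for _ in range(6)],0)
np.savez('avg0.npz',**A)
for c,(x0,y0,w,h) in (('top',(88,150,94,90)),('side',(125,265,115,115))):
    im=A[c][y0:y0+h,x0:x0+w]; im=np.clip((im-30)*1.4,0,255).astype('uint8')
    cv2.imwrite(f'pics/f_{c}.png',cv2.resize(im,None,fx=5.2,fy=5.2,interpolation=cv2.INTER_CUBIC)[:,:,::-1])
E
cat >> h.py <<'E'
SS=6
def cover(c,polys3,roi):
    """antialiased union coverage of list of (Nx3) convex point sets (projected hulls) in roi (x0,y0,w,h)"""
    x0,y0,w,h=roi;m=np.zeros((h*SS,w*SS),np.uint8)
    for q in polys3:
        u=(P(c,q)-[x0,y0]+0.5)*SS-0.5
        hl=cv2.convexHull(u.astype(np.float32))[:,0]
        cv2.fillPoly(m,[np.round(hl*16).astype(np.int32)],255,shift=4)
    return m
def down(m):
    h,w=m.shape;return cv2.GaussianBlur(cv2.resize(m.astype(np.float32)/255,(w//SS,h//SS),interpolation=cv2.INTER_AREA),(0,0),0.5)
def box(x0,x1,y0,y1,z0,z1): return np.array([[x,y,z] for x in(x0,x1) for y in(y0,y1) for z in(z0,z1)],float)
def quad(x0,x1,y0,y1,z): return np.array([[x0,y0,z],[x1,y0,z],[x1,y1,z],[x0,y1,z]],float)
def Tf(Rm,t,q): return q@np.asarray(Rm).T+t
def foamR(yaw): return Ro.from_euler('z',yaw).as_matrix()@Ro.from_euler('y',-np.pi/6).as_matrix()
E
python3 - <<'E'
from h import *
from scipy.optimize import minimize
A=np.load('avg0.npz')
roi={'top':(88,150,94,90),'side':(125,265,115,115)}
al={}
for c in roi:
    x0,y0,w,h=roi[c];im=A[c][y0:y0+h,x0:x0+w];d=im[...,0]-im[...,2]
    al[c]=1-np.clip((d-5)/55,0,1)
def model(c,p):
    R=foamR(p[2]);t=np.array([p[0],p[1],66+p[3]])
    o=cover(c,[Tf(R,t,quad(-113,113,-108,108,30))],roi[c]);i=cover(c,[Tf(R,t,quad(-105,105,-100,100,30))],roi[c])
    return down(o),down(i)
def cost(p,cams=('top','side')):
    s=0
    for c in cams:
        o,i=model(c,p); s+=(o*(i-al[c])**2).sum()
    return s
yaw=np.arctan2(148,-124)
R=foamR(yaw)
c0=np.array([567,322.3,88.7])-R@[0,0,30]
for cams in(('top','side'),('top',),('side',)):
    r=minimize(cost,[c0[0],c0[1],yaw,0],args=(cams,),method='Nelder-Mead',options=dict(initial_simplex=np.array([[c0[0],c0[1],yaw,0]]+[[c0[0]+6*(k==0),c0[1]+6*(k==1),yaw+.05*(k==2),3*(k==3)] for k in range(4)]),xatol=.01,fatol=.001))
    print(cams,r.x.round(3),r.fun)
E
```

```text
('top', 'side') [559.328 335.166   2.259  -2.051] 100.497706267806
('top',) [558.458 334.181   2.262   0.89 ] 36.68430626139135
('side',) [ 5.59068e+02  3.36239e+02  2.25300e+00 -4.00000e-02] 70.99758553740807
```

View pics/f_top.png

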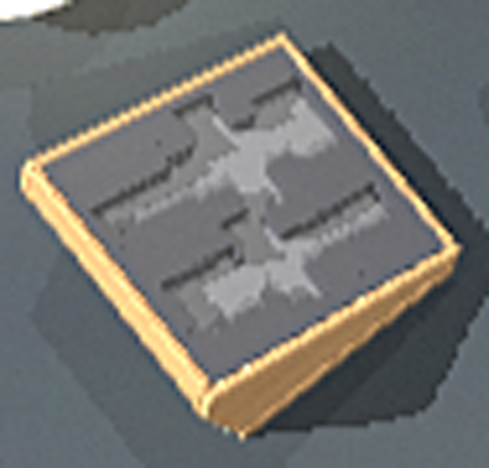

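View pics/f_side.png

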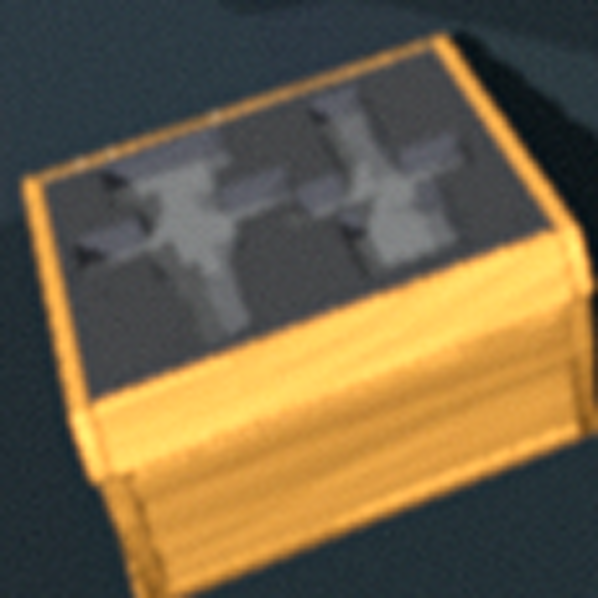

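```bash
cat > pk.py <<'E'
from h import *
from scipy.optimize import minimize
A=np.load('avg0.npz')
roi={'top':(88,150,94,90),'side':(125,265,115,115)}
al={}
for c in roi:
    x0,y0,w,h=roi[c];im=A[c][y0:y0+h,x0:x0+w];al[c]=1-np.clip((im[...,0]-im[...,2]-5)/55,0,1)
def model(c,p):
    R=foamR(p[2]);t=np.array([p[0],p[1],66])
    return down(cover(c,[Tf(R,t,quad(-113,113,-108,108,30))],roi[c])),down(cover(c,[Tf(R,t,quad(-105,105,-100,100,30))],roi[c]))
def cost(p,cams): 
    s=0
    for c in cams:
        o,i=model(c,p); s+=(o*(i-al[c])**2).sum()
    return s
def nm(f,p,st,a=()):
    p=np.array(p,float);sx=np.vstack([p]+[p+np.eye(len(p))[k]*st[k] for k in range(len(p))])
    return minimize(f,p,args=a,method='Nelder-Mead',options=dict(initial_simplex=sx,xatol=.02,fatol=1e-4))
def parts(k,z):
    if k=='s': q=[(-97.5,-55,-30,30),(-60,26,-19.5,19.5),(20,97.5,-12.5,12.5),(-33,1,-50,50)]
    else: q=[(-90.5,32,-13.5,13.5),(30,90.5,-24.5,24.5),(-8,26,-43,43)]
    return q
def cls(c,F,k,xy):
    R=foamR(F[2]);t=np.array([F[0],F[1],66.])
    def m(z): return cover(c,[Tf(R,t,quad(a+xy[0],b+xy[0],d+xy[1],e+xy[1],z)) for a,b,d,e in parts(k,z)],roi[c])
    o=m(30);f=m(16)&o
    return down(o),down(f)
E
python3 - <<'E'
from pk import *
for cams in(('top','side'),('top',),('side',)):
    r=nm(cost,[559,335,2.256],[5,5,.04],(cams,));print(cams,r.x.round(3),round(r.fun,1))
    F=r.x
    for k,y0 in (('s',45),('p',-45)):
        best=None
        for cs in cams:
            def pc(xy):
                s=0
                for c in (cs,):
                    x0,y0_,w,h=roi[c];g=A[c][y0_:y0_+h,x0:x0+w].mean(2)
                    o,f=cls(c,F,k,xy)
                    R=foamR(F[2]);t=np.array([F[0],F[1],66.])
                    reg=down(cover(c,[Tf(R,t,quad(-100,100,0 if y0>0 else -95,95 if y0>0 else 0,30))],roi[c]))>.98
                    M=np.c_[np.ones(reg.sum()),(o-f)[reg],f[reg]]
                    y=g[reg];co=np.linalg.lstsq(M,y,rcond=None)[0];e=y-M@co
                    s+=np.mean(e**2)
                return s
            bb=None
            for sg in(1,-1):
              for xs in(-6,6):
                q=nm(pc,[xs,sg*abs(y0)*(1 if y0>0 else -1)],[5,5])
                if sg==1 and (bb is None or q.fun<bb.fun): bb=q
            print(' ',k,cs,bb.x.round(2),round(bb.fun,2))
E
```

```text
('top', 'side') [558.727 335.709   2.256] 122.3
  s top [19.97 49.24] 196.36
  s side [24.36 42.2 ] 112.14
  p top [-31.92 -34.76] 194.74
  p side [-48.1 -37.7] 117.99
('top',) [558.243 334.413   2.26 ] 35.2
  s top [20.47 48.54] 196.73
  p top [-31.96 -36.19] 195.53
('side',) [559.094 336.253   2.253] 71.0
  s side [24.52 42.29] 112.9
  p side [-49.33 -38.04] 118.13
```

```bash
cat > pk2.py <<'E'
from pk import *
def pfit(k,cs,F,y0,x0s=(-5,5)):
    sy=np.sign(y0)
    def pc(xy):
        x0,yy,w,h=roi[cs];g=A[cs][yy:yy+h,x0:x0+w].mean(2)
        o,f=cls(cs,F,k,xy)
        R=foamR(F[2]);t=np.array([F[0],F[1],66.])
        a,b=sorted((0,sy*97)); reg=down(cover(cs,[Tf(R,t,quad(-102,102,a,b,30))],roi[cs]))>.98
        M=np.c_[np.ones(reg.sum()),(o-f)[reg],f[reg]]
        y=g[reg];co=np.linalg.lstsq(M,y,rcond=None)[0];e=y-M@co
        return np.mean(np.minimum(np.abs(e),25)**2)
    return min((nm(pc,[xs,y0],[4,4]) for xs in x0s),key=lambda r:r.fun)
if __name__=='__main__':
    for cams in(('top','side'),('top',),('side',)):
        F=nm(cost,[559,335,2.256],[5,5,.04],(cams,)).x
        for k,y0 in (('s',-48),('p',48)):
            for cs in cams:
                b=pfit(k,cs,F,y0);print(cams,k,cs,b.x.round(2),round(b.fun,1))
E
python3 pk2.py
```

```text
('top', 'side') s top [ -5.18 -40.77] 92.5
('top', 'side') s side [ -4.42 -40.11] 74.3
('top', 'side') p top [-7.67 44.63] 107.5
('top', 'side') p side [-1.25 41.38] 80.0
('top',) s top [ -4.41 -41.56] 93.3
('top',) p top [-5.61 43.84] 105.6
('side',) s side [ -3.9  -40.37] 73.1
('side',) p side [-3.41 42.06] 80.3
```

Run:
```python
from pk import *
F=[558.7,335.5,2.256]
for c in roi:
    x0,y0,w,h=roi[c];z=6 if c=='top' else 5
    im=np.clip((A[c][y0:y0+h,x0:x0+w]-40)*1.8,0,255).astype('uint8')
    v=cv2.resize(im,None,fx=z,fy=z,interpolation=cv2.INTER_CUBIC)[:,:,::-1].copy()
    R=foamR(F[2]);t=np.array([F[0],F[1],66.])
    for k,xy in(('s',(-4.5,-40.5)),('p',(-4,43))):
        for zz,col in((30,(0,255,0)),(16,(0,0,255))):
            m=np.zeros(v.shape[:2],np.uint8)
            for a,b,d,e in parts(k,zz):
                u=(P(c,Tf(R,t,quad(a+xy[0],b+xy[0],d+xy[1],e+xy[1],zz)))-[x0,y0]+.5)*z-.5
                cv2.fillPoly(m,[np.round(u).astype(int)],255)
            cs,_=cv2.findContours(m,cv2.RETR_EXTERNAL,cv2.CHAIN_APPROX_NONE);cv2.drawContours(v,cs,-1,col,1)
    for q in(quad(-113,113,-108,108,30),quad(-105,105,-100,100,30)):
        u=(P(c,Tf(R,t,q))-[x0,y0]+.5)*z-.5;cv2.polylines(v,[np.round(u).astype(int)],1,(255,0,255),1)
    cv2.imwrite(f'pics/ov_{c}.png',v)
```

```text
(no output)
```

View pics/ov_top.png

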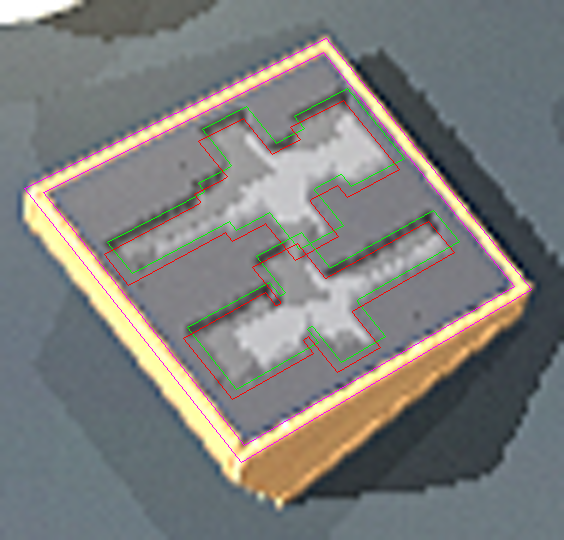

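View pics/ov_side.png

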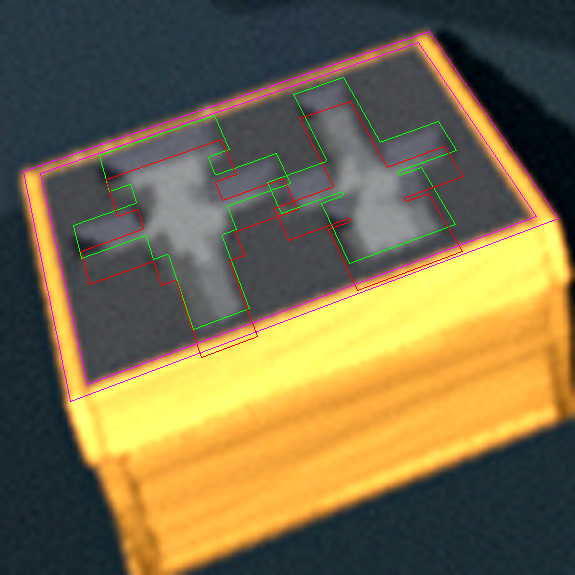

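```bash
cat > ob.py <<'E'
from h import *
from scipy.optimize import minimize
def nm(f,p,st,a=()):
    p=np.array(p,float);sx=np.vstack([p]+[p+np.eye(len(p))[k]*st[k] for k in range(len(p))])
    return minimize(f,p,args=a,method='Nelder-Mead',options=dict(initial_simplex=sx,xatol=.02,fatol=1e-4))
def shears():
    tail=lambda s:np.array([[-92,s*27,z] for z in(0,20)]+[[-92,s*9,z] for z in(0,20)]+[[-58,s*2,z] for z in(0,20)]+[[-56,s*17,z] for z in(0,20)],float)
    bl=np.array([[x,y,z] for z in(7,14) for x,y in((20,-9),(20,9),(50,9),(50,-9),(92,2),(92,-2))],float)
    but=np.array([[5+9*np.cos(a),9*np.sin(a),z] for z in(20,30) for a in np.linspace(0,6.28,12)])
    return [box(-58,22,-17,17,0,20),tail(1),tail(-1),bl,but]
def press(): return [box(-85,35,-11,11,0,25),box(35,85,-22,22,0,24),box(40,80,-15,15,24,31)]
def fit(im,cams,parts,g,half=42,z=0,thr=None,free=3):
    D={}
    for c in cams:
        u=P(c,[[g[0],g[1],10+z]])[0];x0,y0=(np.round(u)-half).astype(int);r=(x0,y0,2*half,2*half)
        a=im[c][y0:y0+2*half,x0:x0+2*half].mean(2)
        D[c]=(r,a)
    def mod(c,p):
        R=Ro.from_euler('z',p[2]).as_matrix()
        return down(cover(c,[Tf(R,[p[0],p[1],z],q) for q in parts],D[c][0]))
    def cost(p,cs=cams):
        s=0
        for c in cs:
            r,a=D[c];m=mod(c,p)
            near=cv2.dilate((m0[c]>.02).astype(np.uint8),np.ones((9,9)))>0
            bg=np.median(a[near&(m0[c]<.02)]);fg=np.percentile(a[near],88 if c=='top' else 88)
            al=np.clip((a-bg-8)/(fg-bg-25),0,1)
            s+=((m-al)**2)[near].sum()
        return s
    out={}
    for cs in [cams]+([[c] for c in cams] if len(cams)>1 else []):
        p=np.array(g,float)
        for it in range(2):
            m0={c:mod(c,p) for c in cams}
            r=nm(lambda q:cost(q,cs),p,[5,5,.06]);p=r.x
        out[','.join(cs)]=(p,r.fun)
    return out
E
python3 - <<'E'
from ob import *
A=np.load('avg0.npz')
for n,pp,ut in(('A',shears(),(207.8,224)),('B',shears(),(278,211)),('press',press(),(243.3,222))):
    x=atz('top',ut,10)
    yaw={'A':0,'B':-.2,'press':.05}[n]
    for k,(p,f) in fit(A,['top','side'],pp,[x[0],x[1],yaw]).items(): print(n,k,p.round(3),round(f,1))
u=(296.5+19.1,174.4+29.5)
R=__import__('pickle').load(open('R0.pkl','rb'))
d=R['top','tray'][0];
cs,_=cv2.findContours(d['mask'].astype(np.uint8),cv2.RETR_EXTERNAL,cv2.CHAIN_APPROX_NONE);rr=cv2.minAreaRect(cs[0]);print('tray',rr,atz('top',rr[0],22))
print([atz('top',q,22).round() for q in cv2.boxPoints(rr)])
for l,h in(('mug',95),('cup',38),('jar',122)):
    m=R['top',l][0]['mask'];ys,xs=np.nonzero(m);print(l,atz('top',(xs.mean(),ys.mean()),h*.6).round())
E
```

```text
A top,side [ 4.52231e+02  6.09310e+01 -3.10000e-02] 109.3
A top [ 4.54598e+02  6.02030e+01 -3.80000e-02] 56.8
A side [ 4.51937e+02  6.11860e+01 -2.50000e-02] 48.5
B top,side [ 5.04942e+02 -2.14566e+02 -1.92000e-01] 88.1
B top [ 5.04950e+02 -2.14683e+02 -1.94000e-01] 59.7
B side [ 5.03586e+02 -2.13976e+02 -1.90000e-01] 27.0
press top,side [ 4.5156e+02 -7.7372e+01  6.5000e-02] 49.9
press top [ 4.51756e+02 -7.73410e+01  6.50000e-02] 24.7
press side [ 4.50917e+02 -7.70490e+01  6.20000e-02] 23.9
tray ((318.5949401855469, 204.4890594482422), (34.17671203613281, 61.41000747680664), 1.5481575727462769) [ 517.40567812 -366.66979165   22.        ]
[array([ 401., -294.,   22.]), array([ 641., -308.,   22.]), array([ 636., -441.,   22.]), array([ 397., -424.,   22.])]
mug [ 758. -174.   57.]
cup [726.  72.  23.]
jar [754. -37.  73.]
```

The foam outline, pockets and floor fit both views to 1–2 mm. Shears A is at about (452,61), B at (505,-214.5) and the press at (451.5,-77.3). I'll test catch B first, with the jaws shut.

```bash
cat > go.py <<'E'
from h import *
def Rdown(yaw):  # tool y down, x along yaw
    x=np.array([np.cos(yaw),np.sin(yaw),0]);y=np.array([0,0,-1.]);return np.c_[x,y,np.cross(x,y)]
def to(pos,R,s=None):
    s=s or arm.read_state();R0=Ro.from_quat(s['ee_rot']).as_matrix()
    d=R0.T@(np.array(pos)-s['position'])/10;rv=np.degrees(Ro.from_matrix(R0.T@R).as_rotvec())
    print('pos',s['position'].round(1),'-> row',d.round(2),rv.round(1),'rows>=',max(np.linalg.norm(d)/4.17,np.linalg.norm(rv)/7.16).round(1))
E
python3 - <<'E'
from go import *
to([510,-215.5,110],Rdown(-.192))
E
```

```text
pos [ 192.9 -594.5  217.4] -> row [41.86 10.74 26.26] [ 0. 29.  0.] rows>= 12.1
```

```bash
python3 -m inch '[[0,14,0,9,0,10,0],[0,28,3,18,0,20,0],[0,41.86,10.74,26.26,0,29,0],[0,41.86,10.74,26.26,0,29,0],[0,41.86,10.74,26.26,0,29,0],[0,41.86,10.74,26.26,0,29,0],[0,41.86,10.74,26.26,0,29,0],[0,41.86,10.74,26.26,0,29,0],[0,41.86,10.74,26.26,0,29,0],[0,41.86,10.74,26.26,0,29,0],[0,41.86,10.74,26.26,0,29,0],[0,41.86,10.74,26.26,0,29,0],[0,41.86,10.74,26.26,0,29,0],[0,41.86,10.74,26.26,0,29,0],[0,41.86,10.74,26.26,0,29,0],[0,41.86,10.74,26.26,0,29,0]]'
python3 - <<'E'
from go import *
s=arm.read_state();print(s['joints'].round(3),s['contact_force'].round(2),s['gripper_width'])
to([510,-215.5,52],Rdown(-.192))
E
```

```text
clock: 2.83
position: [509.7, -215.8, 110.2]
ee_rot: [0.704, -0.068, 0.068, -0.704]
contact_force: [-0.2, 0.2, -0.5]
gripper_width: -0.1
[-0.108  0.367 -0.316  0.    -0.888 -1.656] [-0.17  0.25 -0.52] -0.1298990069041333
pos [ 509.7 -215.8  110.2] -> row [0.02 5.82 0.03] [ 0. -0. -0.] rows>= 1.4
```

```bash
python3 -m inch '[[0,0,3,0,0,0,0],[0,0,5.8,0,0,0,0],[0,0,5.8,0,0,0,0],[0,0,5.8,0,0,0,0]]'; python3 -m inch '[[0,0,0.2,0,0,0,0],[0,0,0.4,0,0,0,0],[0,0,0.5,0,0,0,0],[0,0,0.5,0,0,0,0]]'
```

```text
clock: 3.17
position: [508.6, -216.5, 51.6]
ee_rot: [0.704, -0.069, 0.067, -0.704]
contact_force: [0.5, -0.4, 1.0]
gripper_width: 0.1
clock: 3.5
position: [510.5, -215.7, 47.9]
ee_rot: [0.704, -0.067, 0.069, -0.704]
contact_force: [1.2, 0.4, 0.6]
gripper_width: 0.2
```

Run:
```python
from h import *
t=arm.get_image('top');s=arm.get_image('side')
a=cv2.resize(t[180:245,245:320],None,fx=6,fy=6,interpolation=cv2.INTER_CUBIC);b=cv2.resize(s[140:210,220:310],None,fx=6,fy=6,interpolation=cv2.INTER_CUBIC)
cv2.imwrite('pics/p1a.png',a[:,:,::-1]);cv2.imwrite('pics/p1b.png',b[:,:,::-1])
```

```text
(no output)
```

View pics/p1b.png

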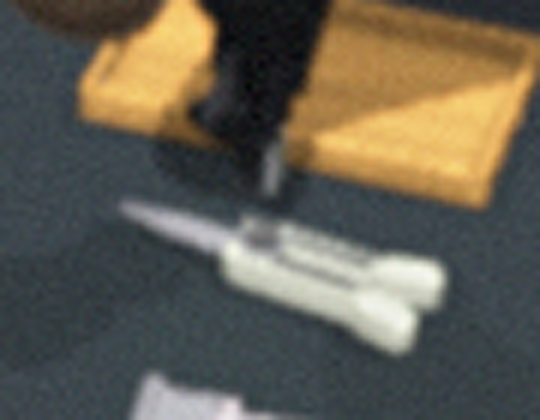

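Run:
```python
from h import *
for X in([510,-215.5,28],[510,-215.5,46],[510,-215.5,60]):
    print(((P('side',X)[0]-[220,140]+.5)*6).round(),((P('top',X)[0]-[245,180]+.5)*6).round())
```

```text
[260. 229.] [210. 162.]
[261. 204.] [211. 157.]
[261. 185.] [213. 153.]
```

View pics/p1a.png

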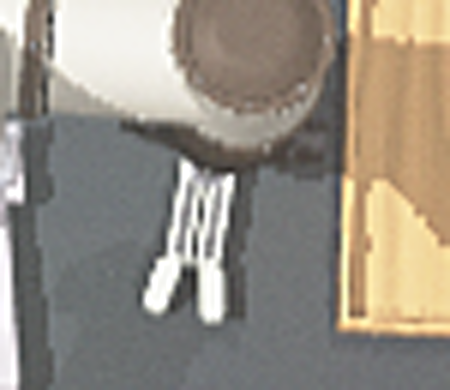

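The side view shows the shut fingertips just above the grey button at about (264,178), with no contact force yet. I'll creep further down.

```bash
python3 -m inch '[[0,0,0.15,0,0,0,0],[0,0,0.3,0,0,0,0],[0,0,0.3,0,0,0,0]]'; python3 -m inch '[[0,0,0.15,0,0,0,0],[0,0,0.2,0,0,0,0],[0,0,0.2,0,0,0,0]]'
```

```text
clock: 3.85
position: [509.8, -215.4, 43.7]
ee_rot: [-0.704, 0.068, -0.068, 0.704]
contact_force: [-0.4, 0.1, -0.4]
gripper_width: 0.0
clock: 4.1
position: [509.9, -215.4, 41.8]
ee_rot: [-0.704, 0.068, -0.068, 0.704]
contact_force: [0.2, 0.6, 0.6]
gripper_width: -0.3
```

Run:
```python
from h import *
s=arm.get_image('side')
b=cv2.resize(s[140:210,220:310],None,fx=7,fy=7,interpolation=cv2.INTER_CUBIC).astype(float)
cv2.imwrite('pics/p2b.png',np.clip(b*1.5,0,255)[:,:,::-1])
```

```text
[ WARN:0@2.491] global loadsave.cpp:1063 imwrite_ Unsupported depth image for selected encoder is fallbacked to CV_8U.
```

View pics/p2b.png

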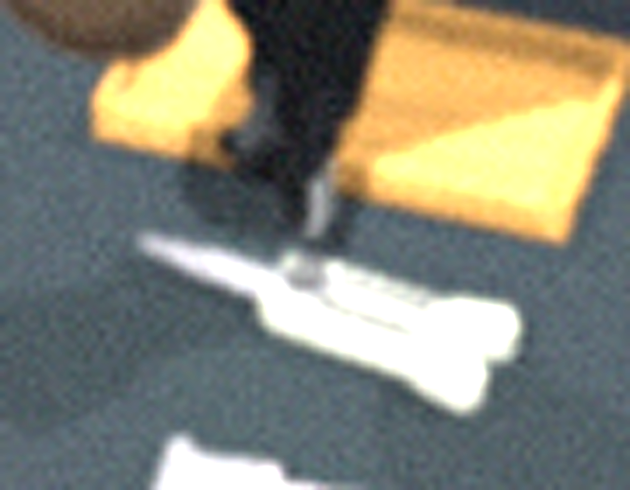

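Run:
```python
from h import *
im=arm.get_image('side');v=cv2.resize(im[130:210,215:315],None,fx=7,fy=7,interpolation=cv2.INTER_CUBIC)
s=arm.read_state();p=s['position'];R=Ro.from_quat(s['ee_rot']).as_matrix();print(p,R.round(2))
for l in (-54,-20,0,19):
    for k in(-11,11):
        u=(P('side',p+R[:,1]*l+R[:,0]*k)[0]-[215,130]+.5)*7;cv2.circle(v,tuple(u.astype(int)),4,(255,0,0),-1)
    for k in(-14,14):
        u=(P('side',p+R[:,1]*l+R[:,2]*k)[0]-[215,130]+.5)*7;cv2.circle(v,tuple(u.astype(int)),4,(0,255,0),-1)
cv2.imwrite('pics/p3.png',cv2.convertScaleAbs(v,alpha=1.6)[:,:,::-1])
```

```text
[ 510.02188264 -215.47198896   41.94890354] [[ 0.98 -0.    0.19]
 [-0.19 -0.    0.98]
 [-0.   -1.   -0.  ]]
```

View pics/p3.png

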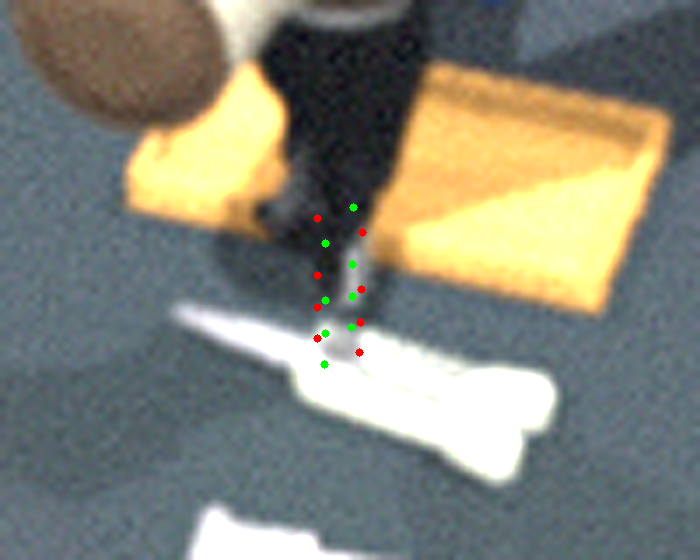

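```bash
python3 -m inch '[[0,0,0.15,0,0,0,0],[0,0,0.3,0,0,0,0],[0,0,0.3,0,0,0,0]]'; python3 -m inch '[[0,0,0.15,0,0,0,0],[0,0,0.2,0,0,0,0],[0,0,0.2,0,0,0,0]]';python3 -m inch '[[0,0,0.15,0,0,0,0],[0,0,0.2,0,0,0,0],[0,0,0.2,0,0,0,0]]'
```

```text
clock: 4.45
position: [509.8, -215.4, 38.6]
ee_rot: [-0.704, 0.068, -0.068, 0.704]
contact_force: [-0.3, -0.0, 0.4]
gripper_width: -0.3
clock: 4.7
position: [509.9, -215.4, 36.8]
ee_rot: [-0.704, 0.068, -0.068, 0.704]
contact_force: [-0.4, -0.4, -0.1]
gripper_width: 0.0
clock: 4.95
position: [509.9, -215.5, 34.8]
ee_rot: [-0.704, 0.068, -0.068, 0.704]
contact_force: [-0.8, 0.7, 0.3]
gripper_width: -0.3
```

```bash
cat > look.py <<'E'
from h import *
import sys
def look(c,x0,y0,w,h,z,name,alpha=1.4,tcp=True):
    im=arm.get_image(c);v=cv2.resize(im[y0:y0+h,x0:x0+w],None,fx=z,fy=z,interpolation=cv2.INTER_CUBIC)
    v=cv2.convertScaleAbs(v,alpha=alpha)
    if tcp:
        s=arm.read_state();p=s['position'];R=Ro.from_quat(s['ee_rot']).as_matrix()
        for l in(0,19):
            u=(P(c,p+R[:,1]*l)[0]-[x0,y0]+.5)*z;cv2.circle(v,tuple(u.astype(int)),3,(255,0,0),-1)
    cv2.imwrite('pics/'+name,v[:,:,::-1]);return im
E
python3 -c "
from look import *
look('side',215,130,100,80,7,'p4.png')"
```

```text
(no output)
```

View pics/p4.png

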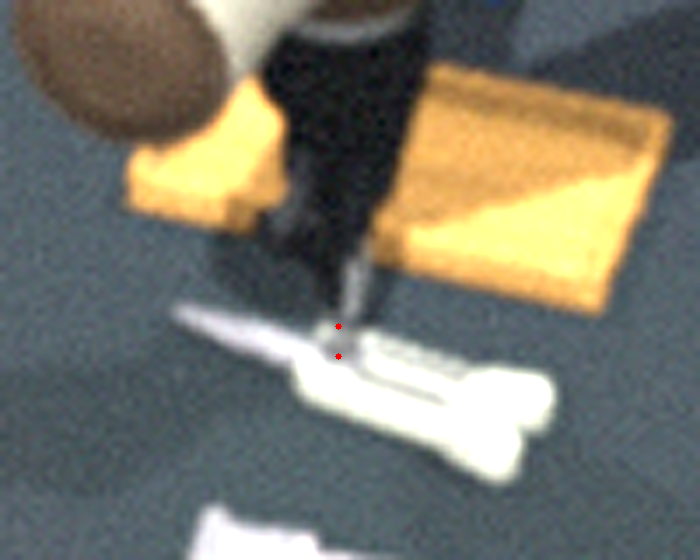

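```bash
python3 -m inch '[[0,0,0.15,0,0,0,0],[0,0,0.3,0,0,0,0],[0,0,0.3,0,0,0,0]]'; python3 -m inch '[[0,0,0.15,0,0,0,0],[0,0,0.2,0,0,0,0],[0,0,0.2,0,0,0,0]]'
```

```text
clock: 5.25
position: [509.8, -215.4, 31.6]
ee_rot: [-0.704, 0.068, -0.068, 0.704]
contact_force: [0.8, 0.8, 0.4]
gripper_width: 0.1
clock: 5.5
position: [509.9, -215.4, 29.8]
ee_rot: [-0.704, 0.068, -0.068, 0.704]
contact_force: [-0.4, 1.2, -0.1]
gripper_width: 0.2
```

```bash
python3 -m inch '[[0,0,0.15,0,0,0,0],[0,0,0.2,0,0,0,0],[0,0,0.2,0,0,0,0]]'; python3 -m inch '[[0,0,0.15,0,0,0,0],[0,0,0.2,0,0,0,0],[0,0,0.2,0,0,0,0]]'; python3 -c "
from look import *
look('side',215,130,100,80,7,'p5.png')
look('top',245,170,80,80,7,'p5t.png')"
```

```text
clock: 5.75
position: [509.9, -215.5, 27.8]
ee_rot: [-0.704, 0.068, -0.068, 0.704]
contact_force: [-0.9, 0.6, -0.7]
gripper_width: 0.4
clock: 6.0
position: [509.9, -215.4, 25.8]
ee_rot: [-0.704, 0.068, -0.068, 0.704]
contact_force: [-0.4, 0.2, 0.5]
gripper_width: 0.4
```

View pics/p5.png

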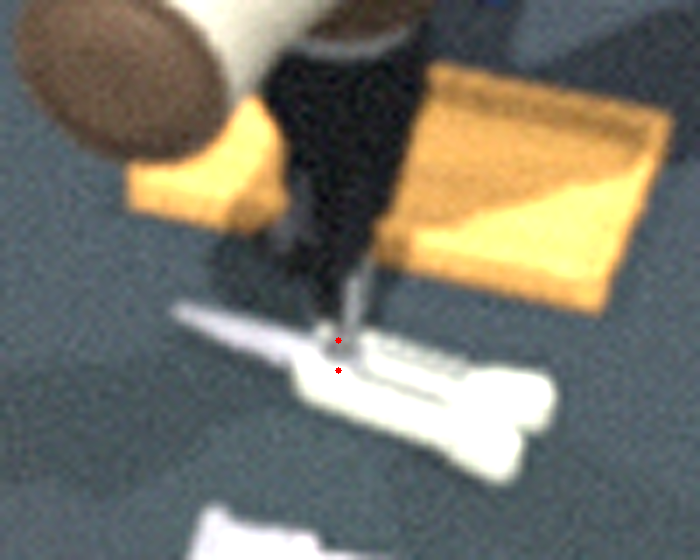

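View pics/p5t.png

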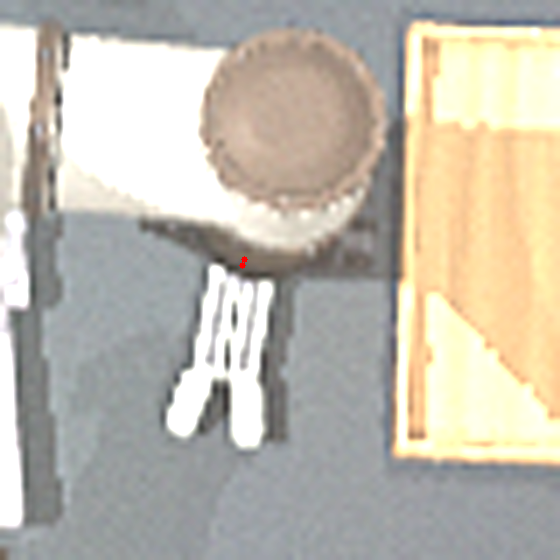

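```bash
python3 -m inch '[[0,0,0.15,0,0,0,0],[0,0,0.15,0,0,0,0]]'; python3 -m inch '[[0,0,0.15,0,0,0,0],[0,0,0.15,0,0,0,0]]'; python3 -m inch '[[0,0,0.15,0,0,0,0],[0,0,0.15,0,0,0,0]]'
```

```text
clock: 6.27
position: [509.9, -215.4, 24.3]
ee_rot: [-0.704, 0.068, -0.068, 0.704]
contact_force: [0.2, -0.8, 0.2]
gripper_width: 0.4
clock: 6.43
position: [509.9, -215.4, 22.7]
ee_rot: [-0.704, 0.068, -0.068, 0.704]
contact_force: [0.3, -0.5, -0.9]
gripper_width: 0.2
clock: 6.6
position: [509.9, -215.4, 21.2]
ee_rot: [-0.704, 0.068, -0.068, 0.704]
contact_force: [-0.8, -0.5, -0.2]
gripper_width: 0.3
```

```bash
python3 -c "
from look import *
look('side',225,140,70,60,11,'p6.png',1.8,False)"
```

```text
(no output)
```

View pics/p6.png

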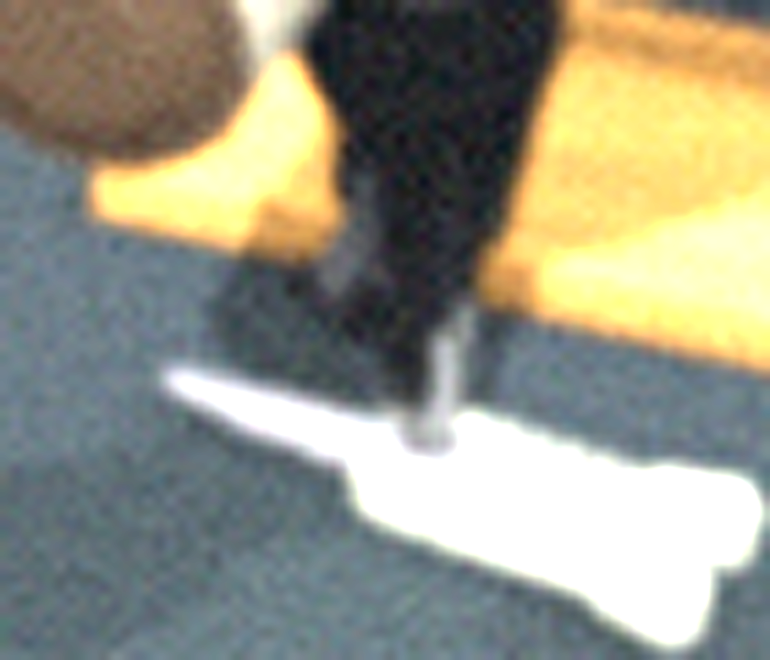

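```bash
python3 -m inch '[[0,0,0.15,0,0,0,0],[0,0,0.15,0,0,0,0]]'; python3 -m inch '[[0,0,0.15,0,0,0,0],[0,0,0.15,0,0,0,0]]'; python3 -m inch '[[0,0,0.15,0,0,0,0],[0,0,0.15,0,0,0,0]]'; python3 -m inch '[[0,0,0.15,0,0,0,0],[0,0,0.15,0,0,0,0]]'; python3 -c "
from look import *
look('side',225,140,70,60,11,'p7.png',1.2,False)"
```

```text
clock: 6.82
position: [509.9, -215.4, 19.8]
ee_rot: [-0.704, 0.068, -0.068, 0.704]
contact_force: [0.4, -0.2, 0.3]
gripper_width: 0.3
clock: 6.98
position: [509.8, -215.4, 18.2]
ee_rot: [-0.704, 0.068, -0.068, 0.704]
contact_force: [-0.2, -0.5, -1.0]
gripper_width: -0.2
clock: 7.15
position: [509.9, -215.4, 16.7]
ee_rot: [-0.704, 0.068, -0.068, 0.704]
contact_force: [-1.0, -0.2, -0.1]
gripper_width: 0.1
clock: 7.32
position: [510.1, -215.5, 15.5]
ee_rot: [0.704, -0.068, 0.068, -0.704]
contact_force: [0.5, 0.2, 0.2]
gripper_width: -0.4
```

View pics/p7.png

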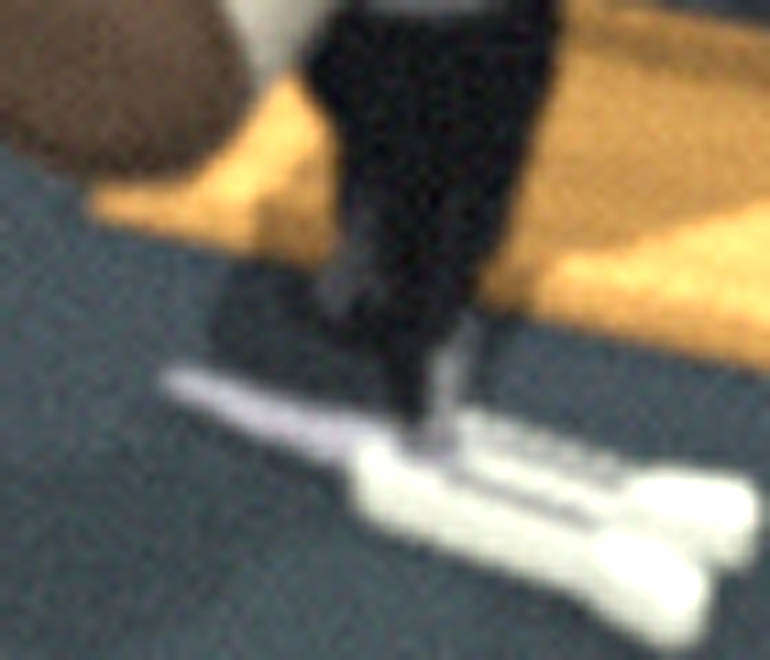

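```bash
python3 -m inch '[[0,0,0.2,0,0,0,0],[0,0,0.2,0,0,0,0]]'; python3 -m inch '[[0,0,0.2,0,0,0,0],[0,0,0.2,0,0,0,0]]'
python3 - <<'E'
from h import *
s=arm.read_state();print({k:np.round(v,2) for k,v in s.items()})
E
```

```text
clock: 7.53
position: [510.1, -215.5, 13.5]
ee_rot: [0.704, -0.068, 0.068, -0.704]
contact_force: [0.1, -0.5, 1.2]
gripper_width: 0.5
clock: 7.7
position: [510.1, -215.5, 11.4]
ee_rot: [0.704, -0.068, 0.068, -0.704]
contact_force: [-0.1, -0.0, 1.4]
gripper_width: -0.2
{'clock': np.float64(7.7), 'joints': array([-0.11,  0.5 , -0.41,  0.  , -0.66, -1.66]), 'joint_vel': array([-0., -0., -0., -0., -0.,  0.]), 'joint_efforts': array([-6.000e-02, -3.785e+01,  1.218e+01,  2.680e+00,  2.000e-02,
        0.000e+00]), 'position': array([ 510.13, -215.47,   11.39]), 'ee_rot': array([ 0.7 , -0.07,  0.07, -0.7 ]), 'contact_force': array([-0.06, -0.02,  1.38]), 'wrist_torque': array([ 0.02, -0.  ,  0.02]), 'gripper_width': np.float64(-0.16)}
```

```bash
python3 -m inch '[[0,0,0.15,0,0,0,0],[0,0,0.15,0,0,0,0]]'; python3 -m inch '[[0,0,0.15,0,0,0,0],[0,0,0.15,0,0,0,0]]';python3 -c "
from look import *
look('side',225,140,70,60,11,'p8.png',1.2,False)"
```

```text
clock: 7.87
position: [510.1, -215.5, 10.2]
ee_rot: [0.704, -0.068, 0.068, -0.704]
contact_force: [-1.1, 0.6, 3.6]
gripper_width: -0.2
clock: 8.03
position: [510.2, -215.5, 10.1]
ee_rot: [0.704, -0.068, 0.068, -0.704]
contact_force: [-3.3, 2.3, 12.1]
gripper_width: -0.1
```

View pics/p8.png

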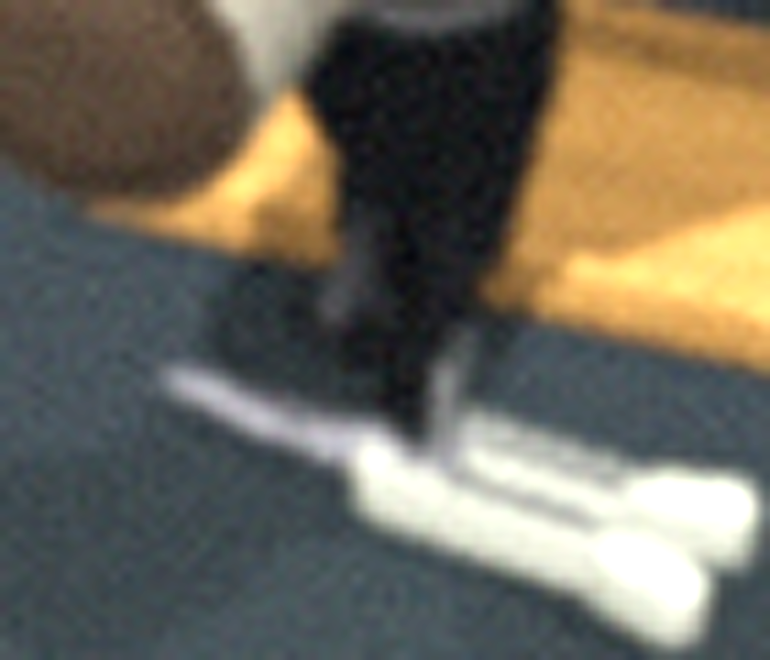

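```bash
python3 -m inch '[[0,0,-2,0,0,0,0],[0,0,-6,0,0,0,0],[0,0,-10,0,0,0,0],[0.6,0,-12,0,0,0,0],[0.6,0,-12,0,0,0,0],[0.6,0,-12,0,0,0,0],[0.6,0,-12,0,0,0,0]]';python3 -c "
from look import *
a=look('side',200,60,130,150,5,'p9.png',1.2)
A=np.load('avg0.npz')['side']
v=[cv2.resize(np.asarray(q,np.uint8)[165:205,230:300],None,fx=10,fy=7.5,interpolation=cv2.INTER_CUBIC) for q in (A,a)]
cv2.imwrite('pics/p9c.png',np.vstack(v)[:,:,::-1])"
```

```text
clock: 8.67
position: [509.1, -215.2, 127.3]
ee_rot: [-0.704, 0.069, -0.067, 0.704]
contact_force: [-0.3, 0.6, 0.1]
gripper_width: 48.4
```

View pics/p9.png

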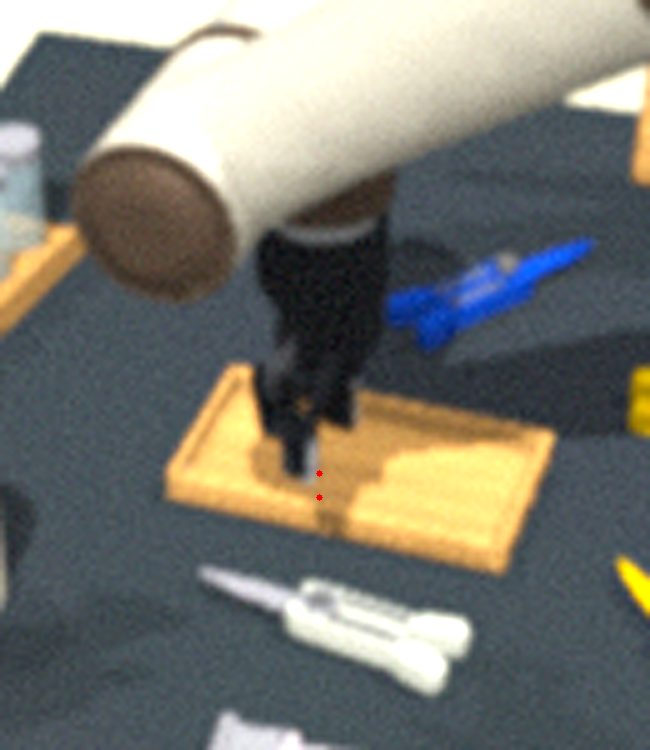

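View pics/p9c.png

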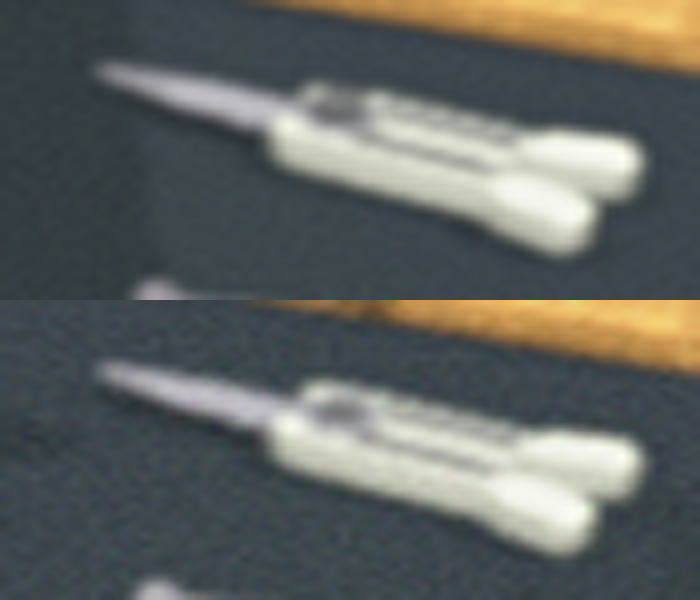

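Run:
```python
from h import *
o=np.array([509.1,-215.2,0]);zt=np.array([.19,.98,0]);xt=np.array([.98,-.19,0])
for off in(24,31,38,-24,-31):
    for z in(108,120,130,140):
        print(off,z,((P('side',o+zt*off+[0,0,z])[0]-[200,60]+.5)*5).round())
```

```text
24 108 [302. 519.]
24 120 [302. 504.]
24 130 [302. 492.]
24 140 [302. 479.]
31 108 [297. 526.]
31 120 [297. 511.]
31 130 [297. 499.]
31 140 [297. 486.]
38 108 [292. 533.]
38 120 [292. 518.]
38 130 [292. 505.]
38 140 [292. 493.]
-24 108 [336. 475.]
-24 120 [336. 460.]
-24 130 [337. 447.]
-24 140 [337. 435.]
-31 108 [341. 468.]
-31 120 [341. 453.]
-31 130 [342. 441.]
-31 140 [342. 428.]
```

The tip sits about 14 mm behind the reported TCP. The image and the contact agree on this: 12 N at reported z 10 over the pushed catch. I'll confirm catch B by touching it again just above the stop.

```bash
python3 -m inch '[[0,0,3,0,0,0,0],[0,0,7,0,0,0,0],[0,0,10,0,0,0,0],[0,0,10,0,0,0,0],[0,0,11,0,0,0,0],[0,0,11,0,0,0,0]]'; python3 -m inch '[[0,0,0.2,0,0,0,0],[0,0,0.42,0,0,0,0],[0,0,0.42,0,0,0,0]]';python3 -m inch '[[0,0,0.1,0,0,0,0],[0,0,0.1,0,0,0,0]]'; python3 -m inch '[[0,0,0.1,0,0,0,0],[0,0,0.15,0,0,0,0],[0,0,0.15,0,0,0,0]]'
```

```text
clock: 9.22
position: [509.7, -215.5, 17.4]
ee_rot: [0.704, -0.069, 0.067, -0.704]
contact_force: [-0.3, -0.2, 0.9]
gripper_width: 0.1
clock: 9.47
position: [510.7, -215.5, 15.3]
ee_rot: [0.704, -0.067, 0.069, -0.704]
contact_force: [0.1, 0.3, 0.2]
gripper_width: 0.0
clock: 9.63
position: [510.4, -215.5, 14.0]
ee_rot: [0.704, -0.067, 0.068, -0.704]
contact_force: [-0.5, 0.2, 0.0]
gripper_width: -0.2
clock: 9.88
position: [510.0, -215.5, 11.8]
ee_rot: [-0.704, 0.068, -0.068, 0.704]
contact_force: [-0.6, -0.1, -0.4]
gripper_width: 0.1
```

Catch B shows no force down to z 11.8, well below where an out catch would meet the fingers, so B's catch stays in and B is the sound pair. Now I'll grasp B near x -16.

Run:
```python
from go import *
to([489.2,-211.5,40],Rdown(-.192)); to([489.2,-211.5,-11],Rdown(-.192))
```

```text
pos [ 510.  -215.5   11.8] -> row [-2.12 -2.82 -0.01] [-0. -0. -0.] rows>= 0.8
pos [ 510.  -215.5   11.8] -> row [-2.12  2.28 -0.01] [-0. -0. -0.] rows>= 0.7
```

```bash
python3 -m inch '[[0.8,0,-2.8,0,0,0,0],[0.8,-2.1,-2.8,0,0,0,0],[0.8,-2.1,-2.8,0,0,0,0],[0.8,-2.1,0.2,0,0,0,0],[0.8,-2.1,1.7,0,0,0,0],[0.8,-2.1,1.9,0,0,0,0]]'; python3 -c "
from look import *
look('side',200,110,110,110,6,'p10.png',1.3)"
```

```text
clock: 10.38
position: [487.1, -211.1, -10.1]
ee_rot: [-0.704, 0.07, -0.066, 0.704]
contact_force: [-0.6, 0.4, -0.2]
gripper_width: 68.3
```

View pics/p10.png

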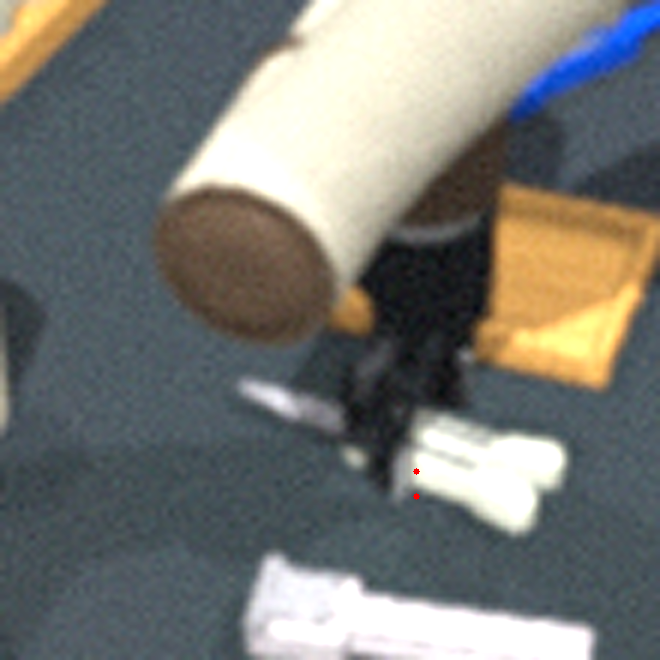

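```bash
python3 -m inch '[[0,0.1,0,0,0,0,0],[0,0.1,0,0,0,0,0],[0,0.1,0,0,0,0,0],[0,0.1,0,0,0,0,0],[0,0.1,0,0,0,0,0],[0,0.1,0,0,0,0,0]]'; python3 -c "
from look import *
look('side',200,110,110,110,6,'p11.png',1.3)"
```

```text
clock: 10.93
position: [491.5, -211.8, -5.9]
ee_rot: [0.704, -0.067, 0.069, -0.704]
contact_force: [-1.1, 1.3, 7.1]
gripper_width: 32.5
```

View pics/p11.png

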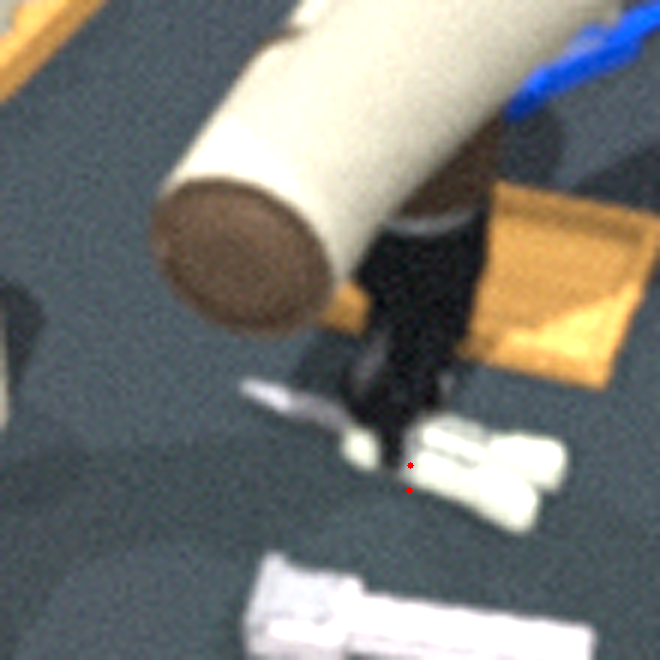

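The fingers straddle pair B, but the tips reach only about 10 mm down the block, near px (265,187). I'll reopen, go 6 mm lower and regrip.

```bash
python3 -m inch '[[0.65,0,0,0,0,0,0],[0.65,-0.1,0.2,0,0,0,0],[0.65,-0.2,0.6,0,0,0,0],[0.65,-0.2,0.6,0,0,0,0]]';  python3 -m inch '[[0,0,0,0,0,0,0],[0,0,0,0,0,0,0],[0,0,0,0,0,0,0],[0,0,0,0,0,0,0],[0,0,0,0,0,0,0]]'; python3 -m inch '[[0,0,-0.5,0,0,0,0],[0,0,-4,0,0,0,0],[0,0,-8,0,0,0,0],[0,0,-12,0,0,0,0],[0,0,-15,0,0,0,0],[0,0,-15,0,0,0,0],[0,0,-15,0,0,0,0]]';python3 -c "
from look import *
look('side',190,90,120,120,6,'p12.png',1.3)"
```

```text
clock: 11.32
position: [487.2, -211.1, -14.3]
ee_rot: [-0.704, 0.069, -0.067, 0.704]
contact_force: [-0.4, -0.9, 0.0]
gripper_width: 55.3
clock: 11.73
position: [488.4, -211.2, -13.3]
ee_rot: [-0.704, 0.068, -0.068, 0.704]
contact_force: [-0.5, 0.5, 0.0]
gripper_width: 32.9
clock: 12.32
position: [489.2, -211.2, 138.8]
ee_rot: [-0.704, 0.066, -0.07, 0.704]
contact_force: [0.0, 1.1, -2.6]
gripper_width: 32.5
```

View pics/p12.png

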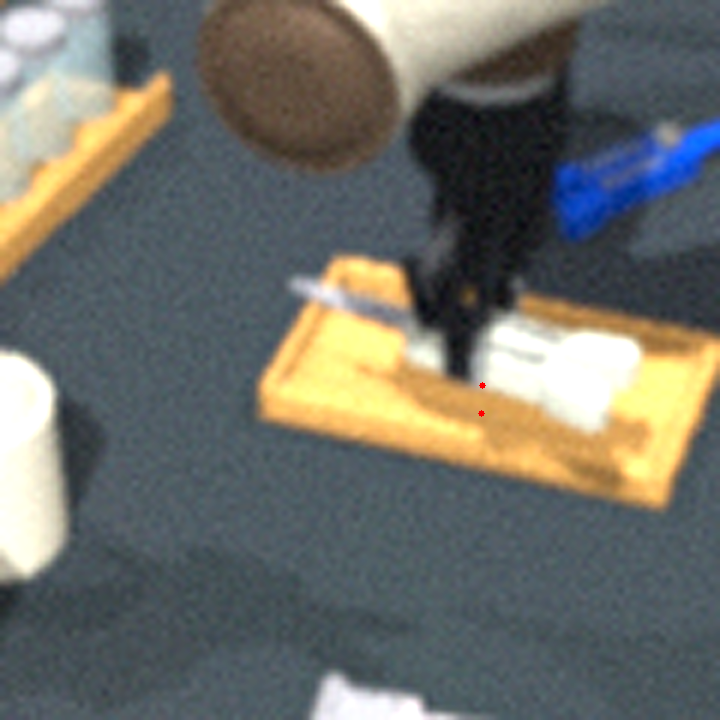

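```bash
cat >> go.py <<'E'
F=np.array([558.7,335.5,66.]);FY=2.256;FR=foamR(FY)
RT=np.c_[FR[:,0],-FR[:,2],FR[:,1]]
PS=np.array([-4.3,-40.5,16]);PP=np.array([-4.,43,16])
def tgt(pk,off,lift): return F+FR@(pk+[0,0,lift])-RT@np.array(off)
E
python3 - <<'E'
from go import *
off=(16.5,-13.3,0)
T=tgt(PS,off,50);print(T.round(1))
to(T,RT)
to([500,0,200],RT)
E
```

```text
[618.1 326.8 101.2]
pos [ 487.7 -210.9  136.8] -> row [ 2.48  3.61 55.27] [  36.5 -136.3  -13.1] rows>= 19.8
pos [ 487.7 -210.9  136.8] -> row [-2.84 -6.3  20.94] [  36.5 -136.3  -13.1] rows>= 19.8
```

```bash
python3 -m inch '[[0,-0.4,-2,2,4,-13,-1],[0,-0.8,-4,5,8,-27,-3],[0,-1.2,-6.3,8,11,-41,-4],[0,-1.6,-6.3,11,15,-54,-5],[0,-2,-6.3,14,18,-68,-7],[0,-2.4,-6.3,17,22,-82,-8],[0,-2.8,-6.3,20,25,-95,-9],[0,-3.2,-6.3,23,29,-109,-10],[0,-3.8,-6.3,25.8,33,-123,-12],[0,-3.8,-6.3,25.8,36.5,-136.3,-13.1],[0,-3.8,-6.3,25.8,36.5,-136.3,-13.1],[0,-3.8,-6.3,25.8,36.5,-136.3,-13.1],[0,-3.8,-6.3,25.8,36.5,-136.3,-13.1],[0,-3.8,-6.3,25.8,36.5,-136.3,-13.1],[0,-3.8,-6.3,25.8,36.5,-136.3,-13.1],[0,-3.8,-6.3,25.8,36.5,-136.3,-13.1],[0,-3.8,-6.3,25.8,36.5,-136.3,-13.1],[0,-3.8,-6.3,25.8,36.5,-136.3,-13.1],[0,-3.8,-6.3,25.8,36.5,-136.3,-13.1],[0,-3.8,-6.3,25.8,36.5,-136.3,-13.1]]'
python3 - <<'E'
from go import *
print(arm.read_state()['joints'].round(2))
to(tgt(PS,(16.5,-13.3,0),60),RT)
E
```

```text
clock: 14.03
position: [499.6, 49.0, 197.1]
ee_rot: [0.124, 0.695, -0.54, -0.458]
contact_force: [0.3, 0.4, -2.2]
gripper_width: 32.9
[ 0.12  0.4   0.03 -0.44 -1.51  0.66]
pos [499.6  49.  197.1] -> row [  7.23  14.17 -26.86] [-0.3  0.1  0.2] rows>= 7.5
```

```bash
python3 -m inch '[[0,1,1,-4,0,0,0],[0,2,3,-8,0,0,0],[0,3,5,-12,0,0,0],[0,4.5,7,-16,0,0,0],[0,6,9,-20,0,0,0],[0,7.2,11,-24,0,0,0],[0,7.2,13,-26.8,0,0,0],[0,7.2,14.2,-26.8,0,0,0],[0,7.2,14.2,-26.8,0,0,0],[0,7.2,14.2,-26.8,0,0,0],[0,7.2,14.2,-26.8,0,0,0]]'
python3 - <<'E'
from go import *
from look import *
to(tgt(PS,(16.5,-13.3,0),60),RT)
look('side',110,230,150,150,5,'p13.png',1.3);look('top',80,140,120,110,6,'p13t.png',1.2)
E
```

```text
clock: 14.95
position: [622.7, 321.2, 110.5]
ee_rot: [0.127, 0.694, -0.54, -0.459]
contact_force: [-0.3, -0.8, -1.2]
gripper_width: 32.9
pos [622.7 321.2 110.5] -> row [0.16 0.16 0.  ] [-0.3 -0.1 -0. ] rows>= 0.1
```

View pics/p13.png

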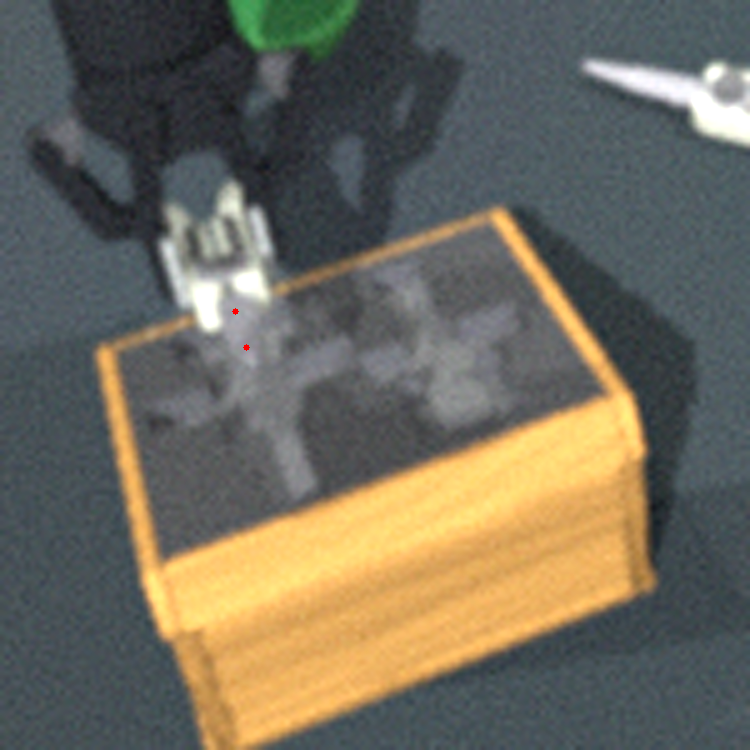

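View pics/p13t.png

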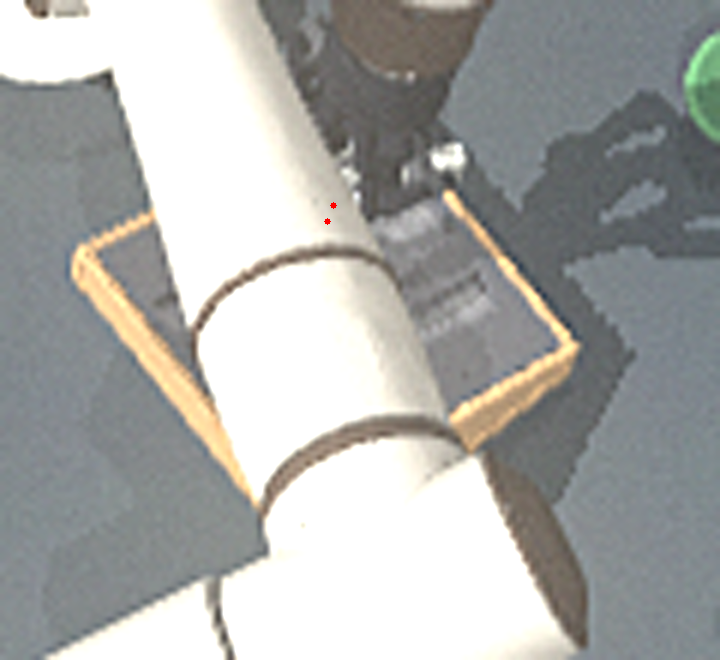

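```bash
cat >> look.py <<'E'
from ob import shears,press
def edges(parts):
    return parts
def overlay(c,im,items,x0,y0,w,h,z,name,alpha=1.3):
    v=cv2.convertScaleAbs(cv2.resize(im[y0:y0+h,x0:x0+w],None,fx=z,fy=z,interpolation=cv2.INTER_CUBIC),alpha=alpha)
    for parts,R,t,col in items:
        for q in parts:
            u=(P(c,Tf(R,t,q))-[x0,y0]+.5)*z-.5
            hl=cv2.convexHull(u.astype(np.float32)).astype(int);cv2.polylines(v,[hl],1,col,1)
    cv2.imwrite('pics/'+name,v[:,:,::-1])
E
python3 - <<'E'
from go import *
from look import *
s=arm.read_state();R=Ro.from_quat(s['ee_rot']).as_matrix()
o=s['position']+R@[16.5,-13.3,0]
RS=np.c_[R[:,0],R[:,2],-R[:,1]]
pf=F+FR@PS
print('in foam',(FR.T@(o-F)-PS).round(1))
for c,b in(('side',(120,240,100,90,7)),('top',(90,140,100,80,7))):
    overlay(c,arm.get_image(c),[(shears(),RS,o,(0,255,0))],*b,f'p14{c}.png')
E
```

```text
in foam [-1.2 -0.6 64. ]
```

View pics/p14side.png

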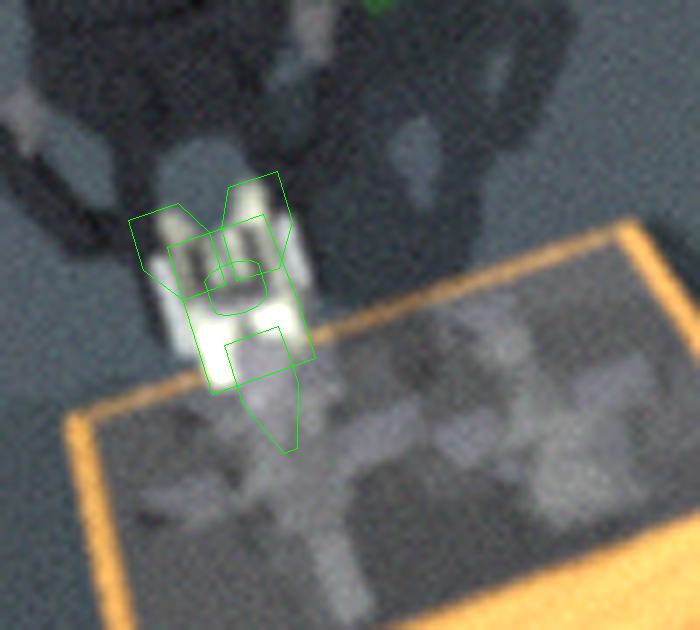

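View pics/p14top.png

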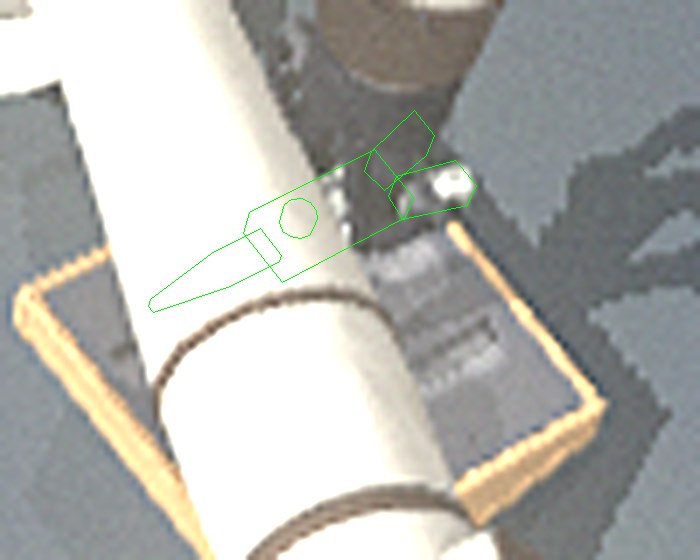

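```bash
python3 -m inch '[[0,0.05,3,0.03,0,0,0],[0,0.05,4.6,0.03,0,0,0],[0,0.05,4.6,0.03,0,0,0],[0,0.05,4.6,0.03,0,0,0]]'
cat > chk.py <<'E'
from go import *
from look import *
def chk(off,PK,n=1):
    s=arm.read_state();R=Ro.from_quat(s['ee_rot']).as_matrix();o=s['position']+R@off
    f=s['contact_force']
    dR=RT.T@R
    print('in pocket',(FR.T@(o-F)-PK).round(1),'rot',np.degrees(Ro.from_matrix(dR).as_rotvec()).round(2),'F foam',(FR.T@f).round(1))
    return s,R,o
E
python3 - <<'E'
from chk import *
s,R,o=chk([16.5,-13.3,0],PS);RS=np.c_[R[:,0],R[:,2],-R[:,1]]
overlay('side',arm.get_image('side'),[(shears(),RS,o,(0,255,0))],120,250,100,90,7,'p15.png')
s,R,o=chk([16.5,-13.3,0],PS)
E
```

```text
clock: 15.48
position: [608.4, 339.4, 73.5]
ee_rot: [0.127, 0.695, -0.539, -0.458]
contact_force: [-0.2, 0.4, -2.1]
gripper_width: 32.6
in pocket [-0.1 -0.5 18. ] rot [ 0.07 -0.01  0.07] F foam [-0.7 -0.1 -2. ]
in pocket [-0.1 -1.  18.9] rot [-0.02 -0.04  0.1 ] F foam [-1.3  0.  -0.9]
```

View pics/p15.png

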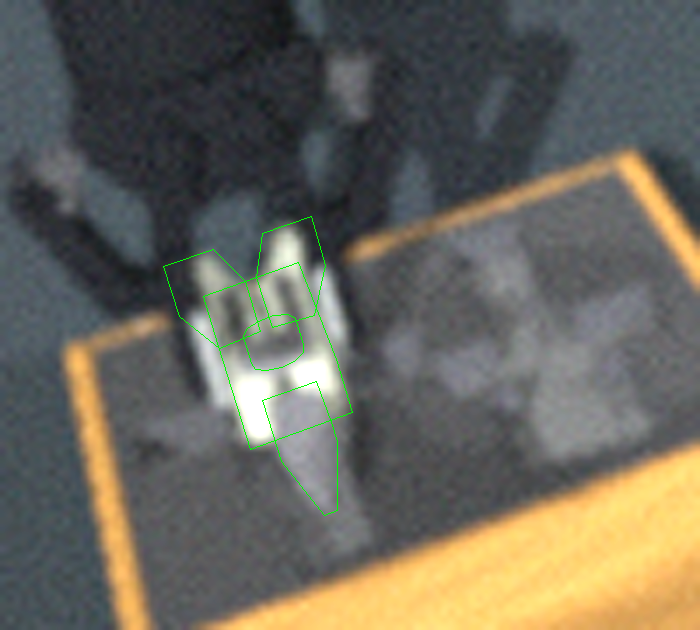

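```bash
python3 -m inch '[[0,0,0.4,0.08,0,0,0],[0,0,0.8,0.08,0,0,0],[0,0,0.8,0.08,0,0,0]]'; python3 -c "
from chk import *
chk([16.5,-13.3,0],PS)"; python3 -m inch '[[0,0,0.3,0,0,0,0],[0,0,0.6,0,0,0,0],[0,0,0.6,0,0,0,0]]'; python3 -c "
from chk import *
chk([16.5,-13.3,0],PS)"
```

```text
clock: 15.78
position: [607.0, 341.8, 68.2]
ee_rot: [0.129, 0.696, -0.539, -0.456]
contact_force: [1.3, -2.3, 3.7]
gripper_width: 33.4
in pocket [-0.3 -0.8 12. ] rot [-0.12 -0.1   0.21] F foam [-0.4  0.5  4.5]
clock: 16.03
position: [606.4, 344.3, 64.2]
ee_rot: [0.13, 0.697, -0.538, -0.455]
contact_force: [1.7, -1.8, 5.8]
gripper_width: 32.9
in pocket [-0.3 -1.9  7.4] rot [-0.3  -0.15  0.28] F foam [ 0.7 -0.2  6.2]
```

```bash
python3 -m inch '[[0,0,0.3,0.05,0,0,0],[0,0,0.6,0.05,0,0,0],[0,0,0.6,0.05,0,0,0]]'; python3 -c "
from chk import *
chk([16.5,-13.3,0],PS)"; python3 -m inch '[[0,0,0.3,0,0,0,0],[0,0,0.5,0,0,0,0],[0,0,0.5,0,0,0,0]]'; python3 -c "
from chk import *
chk([16.5,-13.3,0],PS)"
```

```text
clock: 16.28
position: [605.5, 345.7, 61.9]
ee_rot: [0.13, 0.698, -0.538, -0.454]
contact_force: [2.6, -6.1, 13.4]
gripper_width: 32.6
in pocket [ 0.  -2.   4.5] rot [-0.4  -0.3   0.38] F foam [ 1.1  1.9 14.8]
clock: 16.53
position: [605.5, 345.8, 61.7]
ee_rot: [0.13, 0.699, -0.538, -0.452]
contact_force: [2.0, -11.9, 26.6]
gripper_width: 32.7
in pocket [ 0.  -2.   4.2] rot [-0.48 -0.42  0.53] F foam [ 4.2  6.  28.3]
```

Run:
```python
from chk import *
s,R,o=chk([16.5,-13.3,0],PS);RS=np.c_[FR[:,0],FR[:,1],FR[:,2]]
im=arm.get_image('side')
overlay('side',im,[(shears(),FR,F+FR@PS,(0,255,0))],120,260,100,85,7,'p16.png')
overlay('side',im,[],120,260,100,85,7,'p16b.png')
```

```text
in pocket [ 0.  -2.   4.2] rot [-0.48 -0.42  0.53] F foam [ 4.2  6.  28.3]
```

View pics/p16.png

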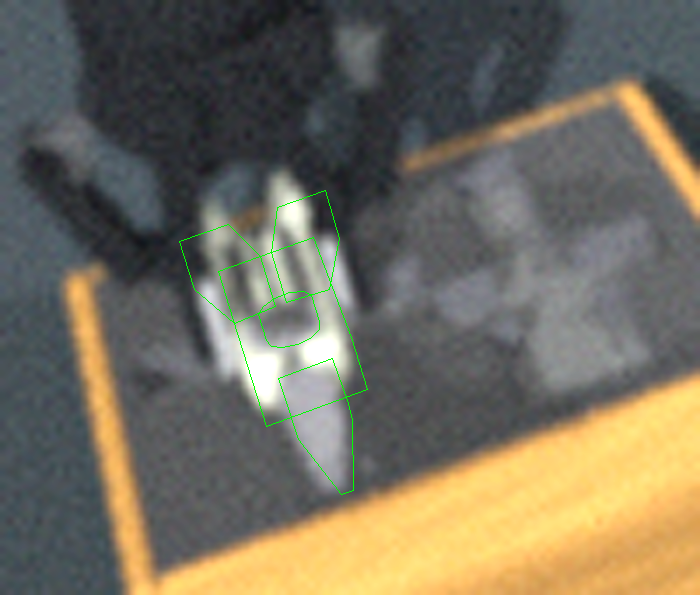

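View pics/p16b.png

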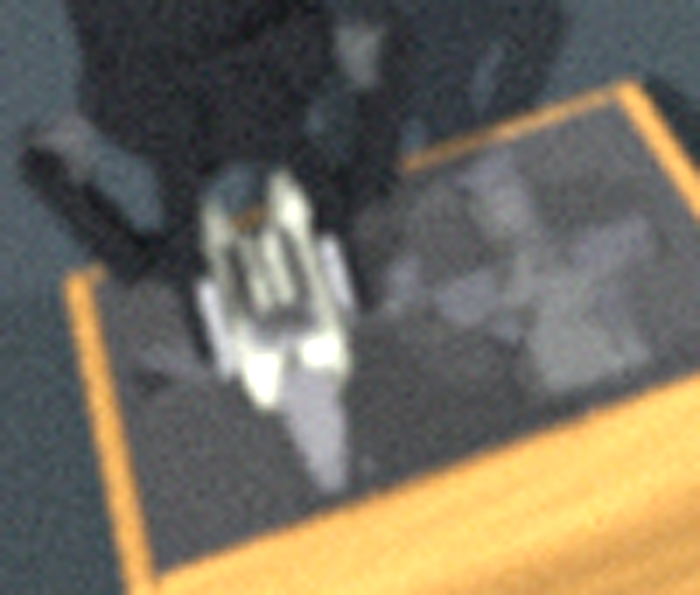

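```bash
python3 -m inch '[[0,0,-0.5,0,0,0,0],[0.6,0,-0.6,0,0,0,0],[0.6,0,-0.6,0,0,0,0],[0.6,0,-0.6,0,0,0,0],[0.6,0,-0.6,0,0,0,0]]'; python3 -m inch '[[0.6,0,-2,0,0,0,0],[0.6,0,-5,0,0,0,0],[0.6,0,-9,0,0,0,0],[0.6,0,-13,0,0,0,0],[0.6,0,-16,0,4,0,0],[0,0,-16,8,0,0,0],[0,0,-16,12,0,0,0],[0,0,-16,16,0,0,0],[0,0,-16,18,0,0,0],[0,0,-16,18,0,0,0]]';python3 - <<'E'
from chk import *
for c,b in(('side',(120,260,115,100,7)),('top',(85,145,100,90,7))):
    im=np.mean([arm.get_image(c).astype(float) for _ in range(3)],0).astype(np.uint8)
    np.save(f'rel_{c}.npy',im)
    overlay(c,im,[],*b,f'p17{c}.png')
E
```

```text
clock: 17.0
position: [600.5, 346.6, 55.5]
ee_rot: [0.127, 0.695, -0.54, -0.458]
contact_force: [-0.3, 0.4, 0.0]
gripper_width: 51.2
clock: 17.83
position: [508.4, 168.1, 194.6]
ee_rot: [0.126, 0.694, -0.54, -0.46]
contact_force: [-0.1, 0.0, 0.4]
gripper_width: -0.2
```

View pics/p17side.png

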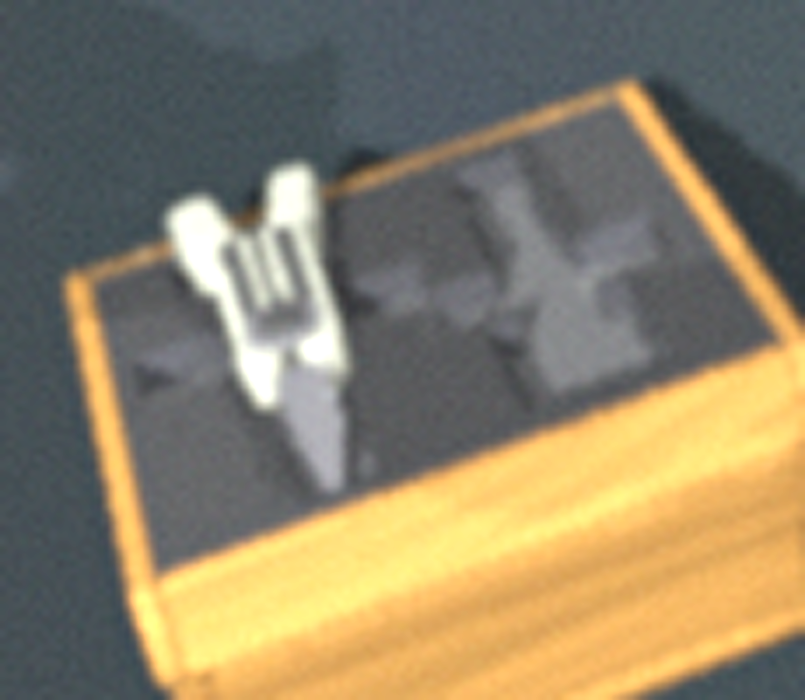

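View pics/p17top.png

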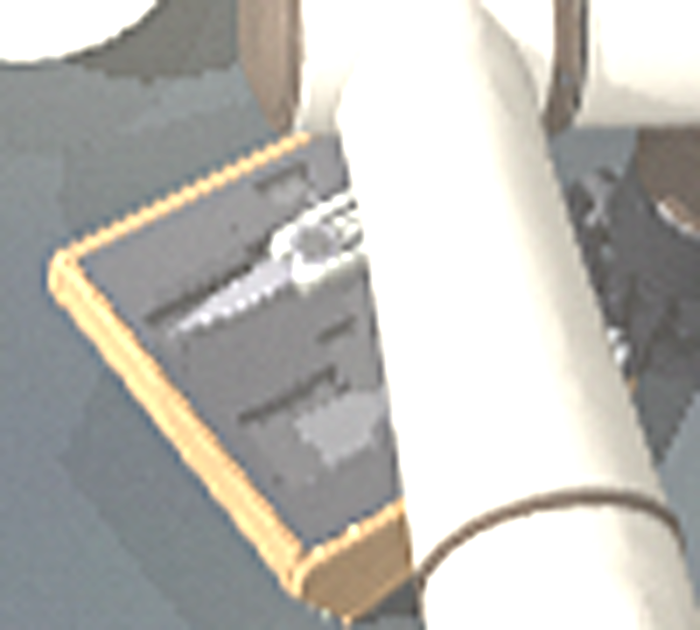

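Run:
```python
from chk import *
im=np.load('rel_side.npy');it=np.load('rel_top.npy')
def sh(z0):
    out=[]
    for q in shears():
        q=q.copy();q[:,2]=np.maximum(q[:,2],z0) if q[:,2].max()>14 else q[:,2]; out.append(q)
    out[4][:,2]=np.clip(out[4][:,2],20,24);return out
o=F+FR@(PS+[0,-1,0])
overlay('side',im,[(sh(12),FR,o,(0,255,0))],120,260,100,85,8,'p18.png')
pit=Ro.from_euler('y',0.05).as_matrix()
overlay('side',im,[(sh(8),FR@pit,o+FR@[0,0,3],(255,0,0))],120,260,100,85,8,'p18b.png')
```

```text
(no output)
```

View pics/p18.png

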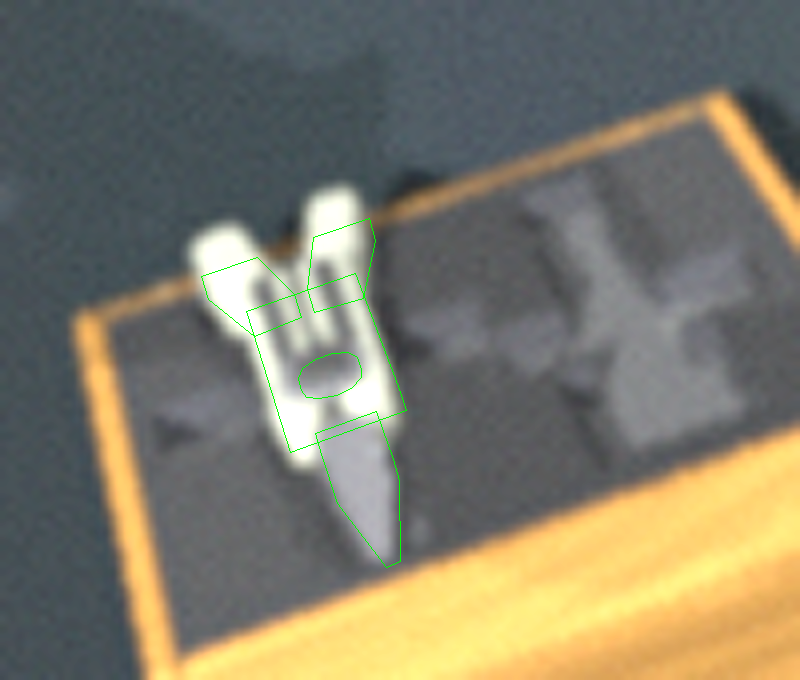

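View pics/p18b.png

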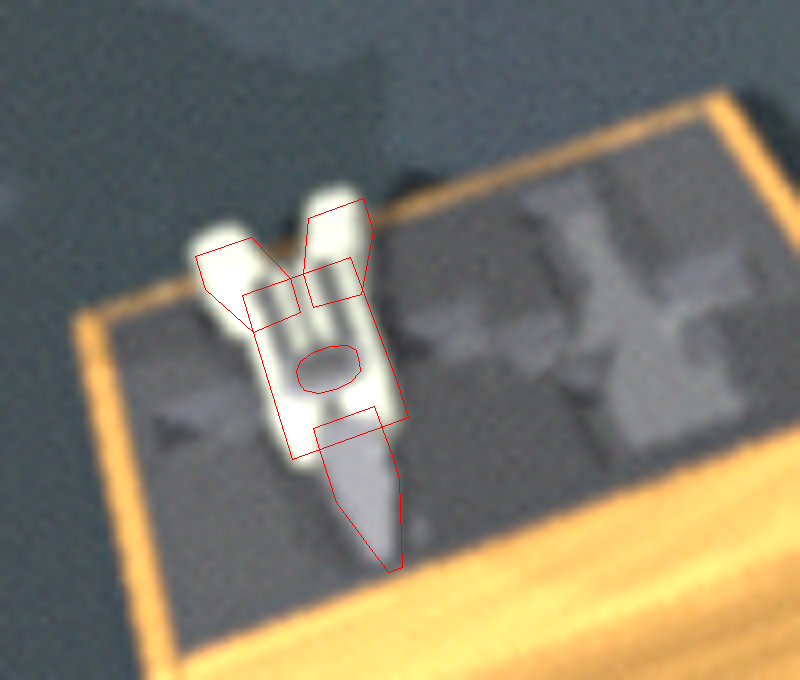

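Run:
```python
from chk import *
it=np.load('rel_top.npy')
def sh(z0):
    out=[]
    for q in shears():
        q=q.copy();q[:,2]=np.maximum(q[:,2],z0) if q[:,2].max()>14 else q[:,2]; out.append(q)
    out[4][:,2]=np.clip(out[4][:,2],20,24);return out
pit=Ro.from_euler('y',0.12).as_matrix()
rim=[quad(20,97.5,-12.5,12.5,14),quad(-60,26,-19.5,19.5,14),quad(-33,1,-50,50,14)]
overlay('top',it,[(sh(12),FR@pit,F+FR@(PS+[0,0,4]),(0,255,0)),(rim,FR,F+FR@PS,(255,0,0))],90,150,70,70,10,'p19.png',1.1)
overlay('side',np.load('rel_side.npy'),[(sh(4),FR@pit,F+FR@(PS+[0,-1,4]),(0,255,0)),(rim,FR,F+FR@PS,(255,0,0))],120,260,80,75,9,'p19b.png',1.1)
```

```text
(no output)
```

View pics/p19.png

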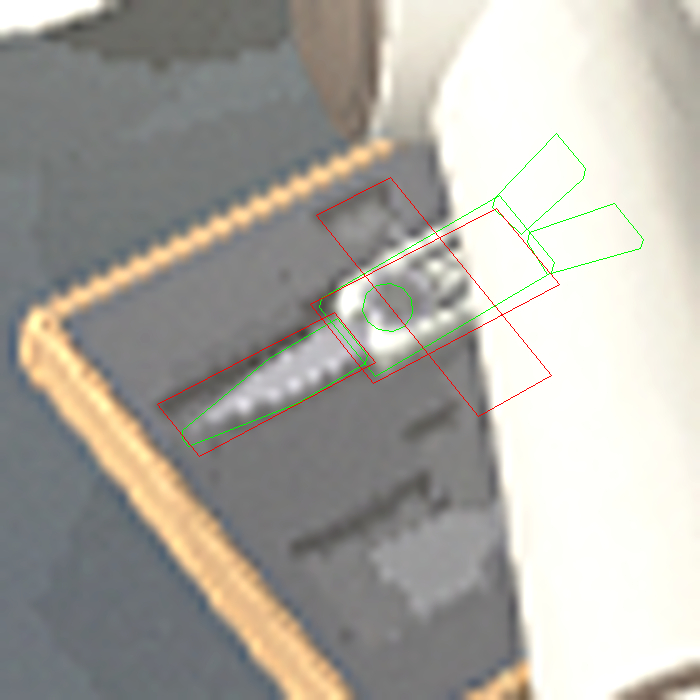

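View pics/p19b.png

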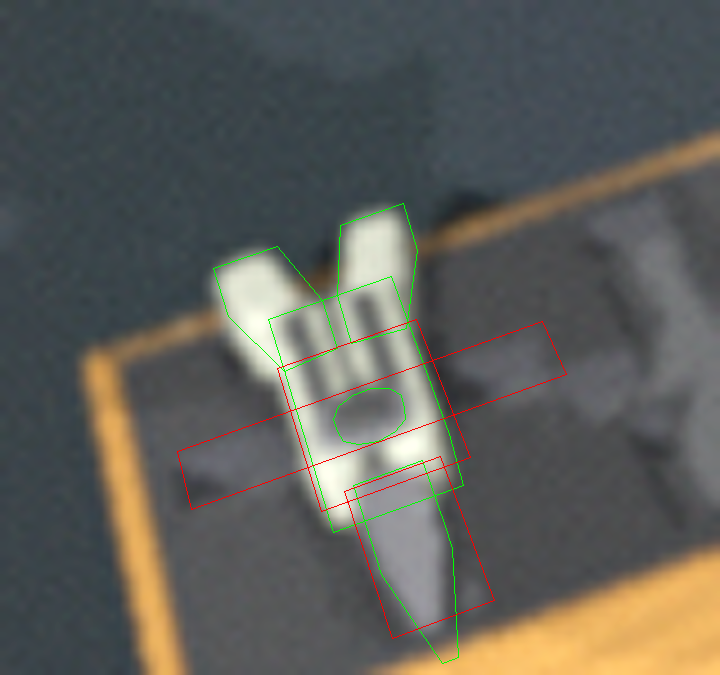

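Run:
```python
from chk import *
for l in (60,5): 
    to(tgt(PS+[0,-.7,0],(16.5,-13.3,0),l),RT)
```

```text
pos [513.4 171.6 194.8] -> row [ -0.02   9.77 -18.02] [-0.1  0.  -0. ] rows>= 4.9
pos [513.4 171.6 194.8] -> row [ -0.02  15.27 -18.02] [-0.1  0.  -0. ] rows>= 5.7
```

```bash
python3 -m inch '[[0.62,0,1,-4,0,0,0],[0.62,0,3,-8,0,0,0],[0.62,0,5,-12,0,0,0],[0.62,0,7,-16,0,0,0],[0.62,0,9,-18,0,0,0],[0.62,0,9.8,-18,0,0,0],[0.62,0,9.8,-18,0,0,0],[0.62,0,12,-18,0,0,0],[0.62,0,14.5,-18,0,0,0],[0.62,0,15,-18,0,0,0],[0.62,0,15.2,-18,0,0,0]]';python3 -c "
from chk import *
chk([16.5,-13.3,0],PS)"; python3 -m inch '[[0,0,0,0,0,0,0],[0,0,0,0,0,0,0],[0,0,0,0,0,0,0],[0,0,0,0,0,0,0],[0,0,0,0,0,0,0]]';python3 -c "
from chk import *
chk([16.5,-13.3,0],PS)"
```

```text
clock: 19.05
position: [602.9, 343.1, 62.7]
ee_rot: [0.127, 0.694, -0.54, -0.458]
contact_force: [0.3, -0.0, 0.2]
gripper_width: 53.0
in pocket [0.  1.4 5.5] rot [0.21 0.02 0.02] F foam [-0.1 -0.2  0.3]
clock: 19.47
position: [606.3, 343.7, 65.3]
ee_rot: [0.129, 0.697, -0.538, -0.456]
contact_force: [5.3, 1.3, 1.9]
gripper_width: 32.6
in pocket [-0.1 -1.5  8.6] rot [-0.28 -0.11  0.16] F foam [-1.1 -4.9  2.8]
```

```bash
python3 -m inch '[[0,0.3,-0.2,0,0,0,0],[0,0.6,-0.2,0,0,0,0],[0,0.6,-0.2,0,0,0,0]]';python3 -c "
from chk import *
chk([16.5,-13.3,0],PS)"; python3 -c "
from look import *
im=arm.get_image('side');overlay('side',im,[],120,250,100,85,8,'p20.png',1.2)
im=arm.get_image('top');overlay('top',im,[],85,140,80,75,9,'p20t.png',1.1)"
```

```text
clock: 19.72
position: [603.3, 346.8, 69.1]
ee_rot: [0.129, 0.697, -0.538, -0.457]
contact_force: [5.5, 2.0, -1.4]
gripper_width: 32.5
in pocket [ 5.5 -1.1  9.6] rot [-0.22 -0.05  0.17] F foam [-2.3 -5.5 -0.2]
```

View pics/p20.png

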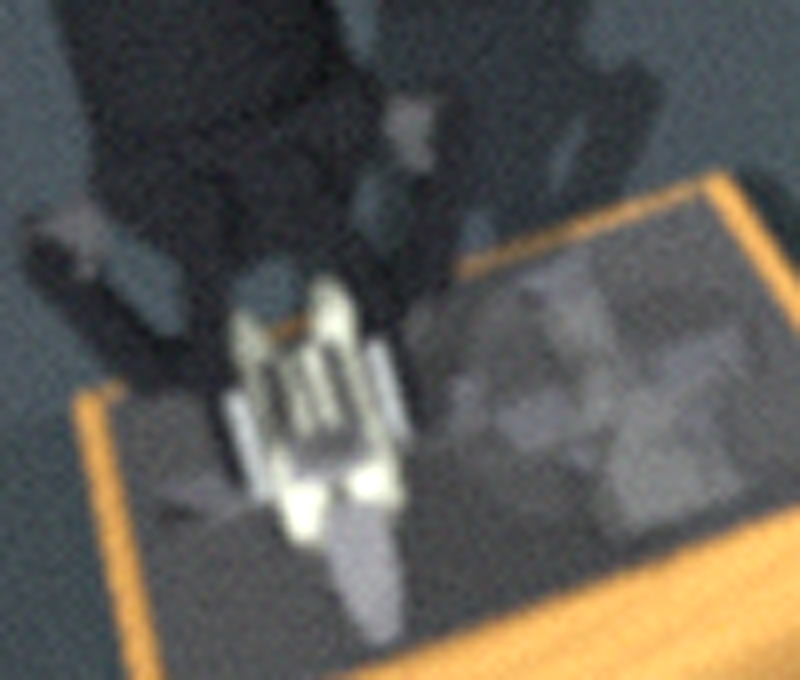

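View pics/p20t.png

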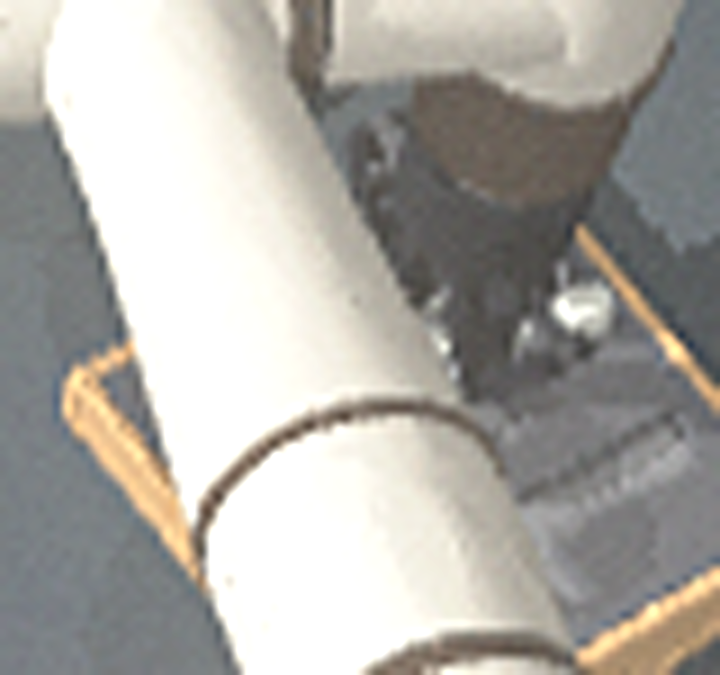

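```bash
python3 -m inch '[[0.62,0,0,0,0,0,0],[0.62,0,0,0,0,0,0],[0.62,0,-0.2,0,0,0,0],[0.62,0,-0.5,0,0,0,0],[0.62,0,-4,0,0,0,0],[0.5,0,-6,0.1,0,0,0],[0,-3,-6,0.1,0,0,0],[0,-5.2,-6,0.1,0,0,0],[0,-5.2,-6,0.1,0,0,0],[0,-5.2,-6,0.1,0,0,0],[0,-5.2,-2.6,0.1,0,0,0],[0,-5.2,-2.6,0.1,0,0,0]]';python3 -c "
from chk import *
chk([0,0,0],PS)
im=arm.get_image('side');overlay('side',im,[],120,250,100,85,8,'p21.png',1.2)"
```

```text
clock: 20.82
position: [632.4, 302.5, 59.8]
ee_rot: [0.124, 0.693, -0.541, -0.461]
contact_force: [-1.4, -0.1, -2.4]
gripper_width: 0.1
in pocket [-61.3   4.3  14.7] rot [ 0.53  0.2  -0.3 ] F foam [-0.5  1.1 -2.4]
```

View pics/p21.png

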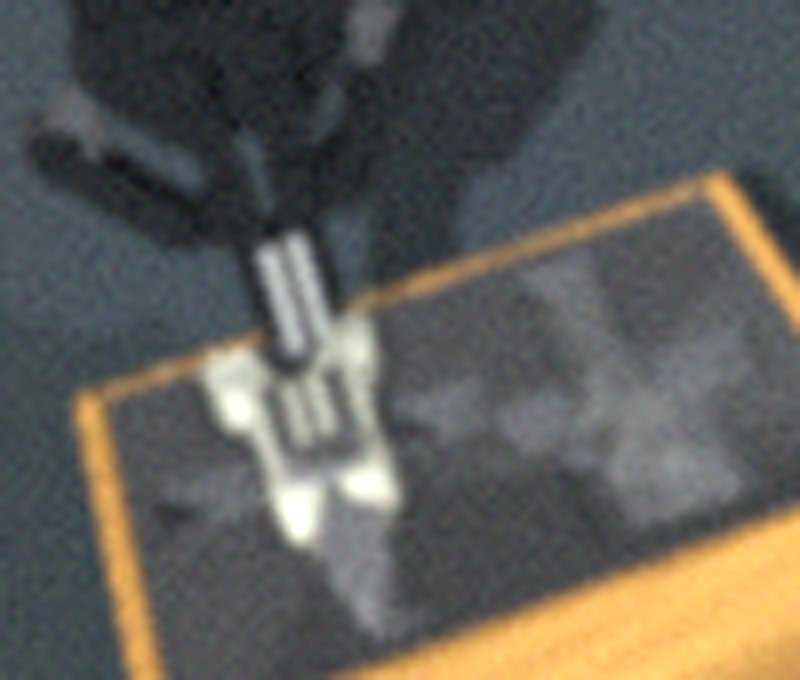

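```bash
python3 -m inch '[[0,0,0.4,-0.2,0,0,0],[0,0,0.7,-0.3,0,0,0],[0,0,0.7,-0.3,0,0,0]]';python3 -c "
from chk import *
chk([0,0,0],PS)"; python3 -m inch '[[0,0,0.3,0,0,0,0],[0,0,0.6,0,0,0,0],[0,0,0.6,0,0,0,0]]';python3 -c "
from chk import *
chk([0,0,0],PS)"
```

```text
clock: 21.12
position: [637.5, 306.2, 59.0]
ee_rot: [0.127, 0.696, -0.539, -0.457]
contact_force: [0.3, 0.3, 0.8]
gripper_width: 0.3
in pocket [-62.   -2.   14.2] rot [ 0.04 -0.06  0.05] F foam [ 0.5 -0.5  0.7]
clock: 21.37
position: [634.9, 308.2, 53.1]
ee_rot: [0.127, 0.695, -0.539, -0.458]
contact_force: [-0.1, 0.3, 0.1]
gripper_width: 0.1
in pocket [-62.3  -1.2   7.6] rot [0.09 0.   0.01] F foam [ 0.3 -0.1 -0. ]
```

```bash
python3 -m inch '[[0,0,0.2,0,0,0,0],[0,0,0.3,0,0,0,0],[0,0,0.3,0,0,0,0]]';python3 -c "
from chk import *
chk([0,0,0],PS)"; python3 -m inch '[[0,0,0.2,0,0,0,0],[0,0,0.3,0,0,0,0],[0,0,0.3,0,0,0,0]]';python3 -c "
from chk import *
chk([0,0,0],PS)"
```

```text
clock: 21.62
position: [634.9, 308.5, 52.3]
ee_rot: [0.127, 0.696, -0.539, -0.457]
contact_force: [-0.3, -2.2, 5.5]
gripper_width: -0.2
in pocket [-62.4  -1.4   6.7] rot [ 0.04 -0.07  0.1 ] F foam [1.5 1.6 5.6]
clock: 21.87
position: [634.8, 308.8, 52.1]
ee_rot: [0.128, 0.696, -0.54, -0.456]
contact_force: [-0.3, -5.5, 11.9]
gripper_width: 0.3
in pocket [-62.3  -1.5   6.3] rot [-0.01 -0.16  0.18] F foam [ 2.5  3.7 12.3]
```

```bash
python3 -m inch '[[0,0,-2.5,0,0,0,0],[0,3.8,-2.5,0.1,0,0,0],[0,3.8,-2.5,0.1,0,0,0],[0,3.8,-0.6,0.1,0,0,0],[0,3.8,-0.3,0.1,0,0,0],[0,3.8,-0.3,0.1,0,0,0]]';python3 -c "
from chk import *
chk([0,0,0],PS)"; python3 -m inch '[[0,0,0.2,0,0,0,0],[0,0,0.5,0,0,0,0],[0,0,0.5,0,0,0,0]]';python3 -c "
from chk import *
chk([0,0,0],PS)"
```

```text
clock: 22.37
position: [613.2, 335.3, 71.9]
ee_rot: [0.127, 0.697, -0.539, -0.457]
contact_force: [-0.3, 1.6, 6.3]
gripper_width: 0.1
in pocket [-22.8  -1.6   6.5] rot [-0.08 -0.16  0.02] F foam [ 4.4 -0.8  4.7]
clock: 22.62
position: [613.3, 335.4, 71.8]
ee_rot: [0.127, 0.697, -0.539, -0.455]
contact_force: [-1.0, -5.6, 19.2]
gripper_width: -0.1
in pocket [-22.8  -1.7   6.4] rot [-0.15 -0.32  0.17] F foam [ 6.4  4.3 18.4]
```

Run:
```python
from chk import *
to([461.5,-76.7,120],Rdown(.065))
to([520,150,200],Rdown(.065))
```

```text
pos [613.3 335.4  71.8] -> row [-16.74 -15.37  37.88] [-32.4 122.4  17. ] rows>= 17.8
pos [613.3 335.4  71.8] -> row [ -0.85 -15.37  18.92] [-32.4 122.4  17. ] rows>= 17.8
```

```bash
python3 -m inch '[[0,0,-3,0,0,0,0],[0,0,-7,0,0,0,0],[0,0,-11,2,0,0,0],[0,0,-15.4,4,-2,7,1],[0.6,-1,-15.4,8,-4,14,2],[0.6,-1,-15.4,12,-6,21,3],[0.6,-1,-15.4,16,-8,28,4],[0.6,-2,-15.4,19,-10,35,5],[0.6,-4,-15.4,22,-32.4,122.4,17],[0.6,-6,-15.4,25,-32.4,122.4,17],[0.6,-9,-15.4,29,-32.4,122.4,17],[0.6,-12,-15.4,33,-32.4,122.4,17],[0.6,-15,-15.4,36,-32.4,122.4,17],[0.6,-16.7,-15.4,37.9,-32.4,122.4,17],[0.6,-16.7,-15.4,37.9,-32.4,122.4,17],[0.6,-16.7,-15.4,37.9,-32.4,122.4,17],[0.6,-16.7,-15.4,37.9,-32.4,122.4,17],[0.6,-16.7,-15.4,37.9,-32.4,122.4,17],[0.6,-16.7,-15.4,37.9,-32.4,122.4,17],[0.6,-16.7,-15.4,37.9,-32.4,122.4,17]]';python3 - <<'E'
from chk import *
to([461.5,-76.7,-12],Rdown(.065))
for c,b in(('side',(120,260,115,100,7)),('top',(85,145,100,90,7))):
    im=np.mean([arm.get_image(c).astype(float) for _ in range(3)],0).astype(np.uint8)
    np.save(f'rel2_{c}.npy',im)
    overlay(c,im,[],*b,f'p22{c}.png')
E
```

```text
clock: 24.28
position: [457.7, -75.6, 115.7]
ee_rot: [-0.696, -0.058, 0.053, 0.713]
contact_force: [-0.0, -0.4, 0.6]
gripper_width: 51.4
pos [457.7 -75.6 115.7] -> row [ 0.25 12.76 -0.47] [-1.4  5.3  0.4] rows>= 3.1
```

View pics/p22side.png

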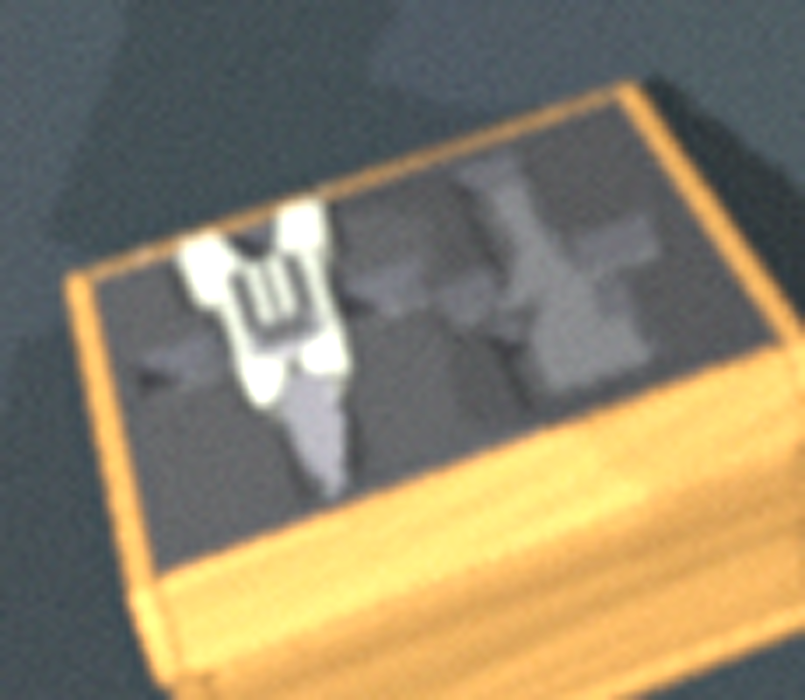

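View pics/p22top.png

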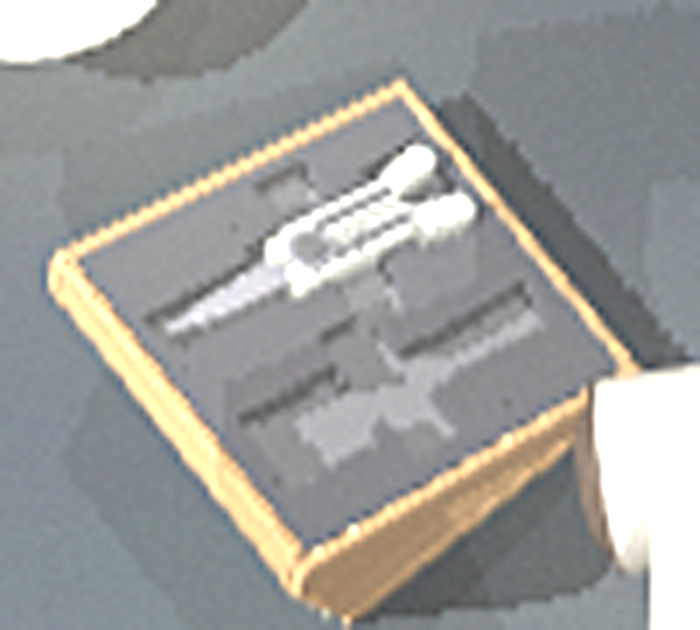

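Both views show the sound pair in its pocket with tails and blades down: side, block around px (160,303); top, handles around px (137,177). Next I'll overlay the home pose to check the residual.

Run:
```python
from chk import *
def sh():
    out=[]
    for q in shears():
        q=q.copy();q[:,2]=np.maximum(q[:,2],13) if q[:,2].max()>14 else np.maximum(q[:,2],13); out.append(q)
    out[4][:,2]=np.clip(out[4][:,2],20,24);return out
# quantitative: bright alpha fit over x,y,z in foam frame, both cams
from pk import nm
ims={c:np.load(f'rel2_{c}.npy').astype(float) for c in('top','side')}
R={'top':(88,150,94,90),'side':(125,265,90,80)}
al={}
for c in R:
    x0,y0,w,h=R[c];a=ims[c][y0:y0+h,x0:x0+w];g=a.mean(2);sat=a.max(2)-a.min(2)
    lo,hi=(150,205) if c=='top' else (110,170)
    al[c]=np.clip((g-lo)/(hi-lo),0,1)*(sat<45)
def cost(p,cams,lift):
    s=0
    for c in cams:
        m=down(cover(c,[Tf(FR@Ro.from_euler('z',p[2]).as_matrix(),F+FR@(PS+[p[0],p[1],lift]),q) for q in [k for i,k in enumerate(sh()) if i in(0,1,2)]],R[c]))
        big=cv2.dilate((m>.02).astype(np.uint8),np.ones((7,7)))>0
        s+=((m-al[c])**2)[big].sum()
    return s
for cams in(('top','side'),('top',),('side',)):
    for lift in(0,3,6):
        r=nm(lambda p:cost(p,cams,lift),[0,-1,0],[3,2,.03]);print(cams,lift,r.x.round(3),round(r.fun,1))
for c,b in(('side',(120,260,80,70,10)),('top',(90,150,70,60,11))):
    overlay(c,ims[c].astype(np.uint8),[(sh(),FR,F+FR@(PS+[0,-1,0]),(0,255,0))],*b,f'p23{c}.png')
```

```text
('top', 'side') 0 [ 5.149e+00 -2.744e+00 -5.000e-03] 185.8
('top', 'side') 3 [ 1.0866e+01 -2.9390e+00 -9.0000e-03] 204.0
('top', 'side') 6 [ 1.6658e+01 -2.8540e+00 -1.4000e-02] 228.6
('top',) 0 [ 2.195 -1.349  0.018] 85.5
('top',) 3 [ 4.459e+00 -5.650e-01  3.000e-03] 85.4
('top',) 6 [5.769 0.632 0.017] 86.2
('side',) 0 [ 8.120e+00 -2.805e+00  4.000e-03] 90.9
('side',) 3 [ 1.4442e+01 -3.0280e+00 -1.0000e-03] 90.3
('side',) 6 [ 2.0672e+01 -3.0500e+00  1.0000e-03] 90.0
```

View pics/p23side.png

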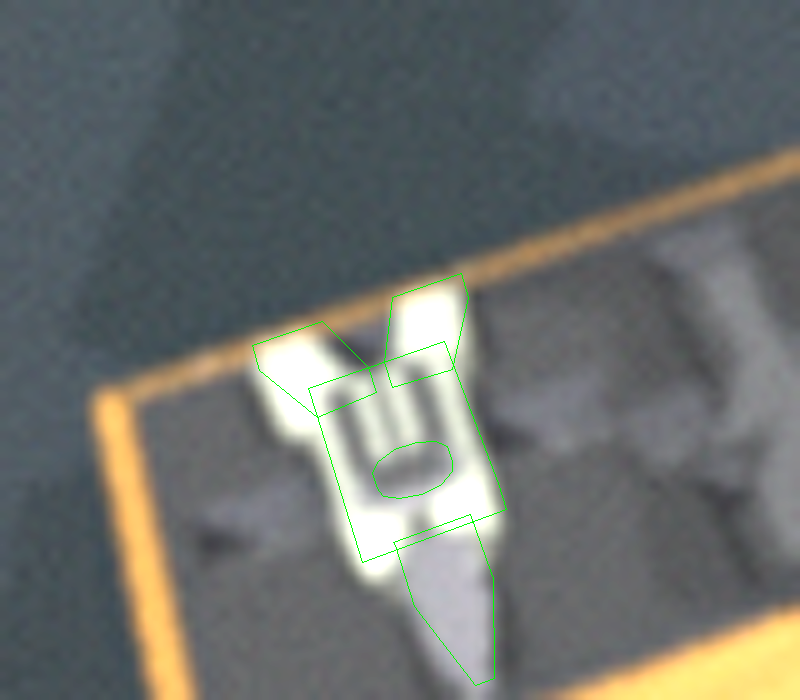

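View pics/p23top.png

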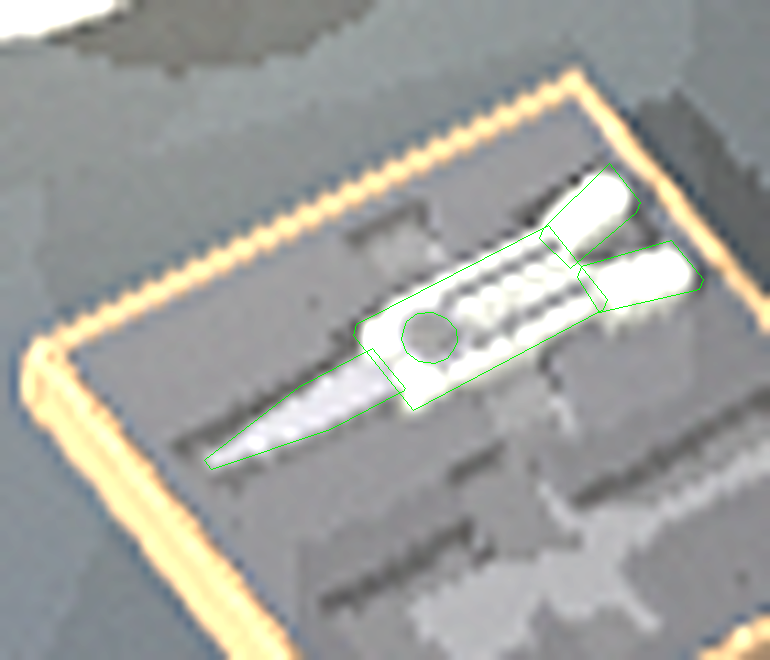

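```bash
python3 -m inch '[[0.6,0.25,2,-0.47,-1.4,5.3,0.4],[0.6,0.25,5,-0.47,-1.4,5.3,0.4],[0.6,0.25,9,-0.47,-1.4,5.3,0.4],[0.6,0.25,11,-0.47,-1.4,5.3,0.4],[0.6,0.25,12.5,-0.47,-1.4,5.3,0.4],[0.6,0.25,12.7,-0.47,-1.4,5.3,0.4],[0.6,0.25,12.7,-0.47,-1.4,5.3,0.4]]';python3 - <<'E'
from chk import *
to([461.5,-76.7,-12],Rdown(.065))
look('side',200,140,120,100,6,'p24.png',1.2)
E
```

```text
clock: 25.17
position: [461.8, -76.9, -11.9]
ee_rot: [-0.706, -0.025, 0.025, 0.707]
contact_force: [1.3, 0.9, -0.6]
gripper_width: 51.5
pos [461.8 -76.9 -11.9] -> row [-0.03  0.01  0.02] [-0.   0.3 -0.1] rows>= 0.0
```

View pics/p24.png

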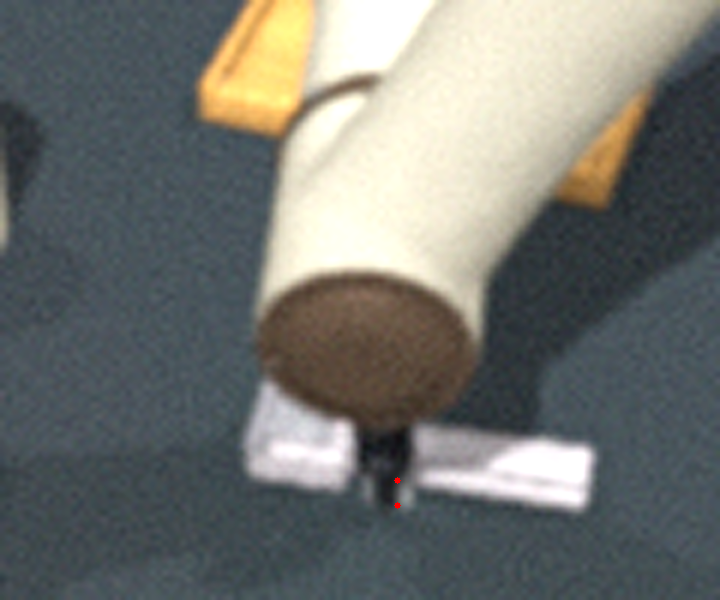

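```bash
python3 -m inch '[[0,0,0,0,0,0,0],[0,0,0,0,0,0,0],[0,0,0,0,0,0,0],[0,0,0,0,0,0,0],[0,0,0,0,0,0,0]]'; python3 -m inch '[[0,0,0,0,0,0,0]]'; python3 -m inch '[[0,0,-2,0,0,0,0],[0,0,-6,0,0,0,0],[0,0,-10,0,0,0,0],[0,0,-14,0,0,0,0],[0,0,-16,0,0,0,0],[0,0,-16,0,0,0,0],[0,0,-16,0,0,0,0]]';python3 - <<'E'
from chk import *
s,R,o=chk([-10,-11.5,0],PP);RS=np.c_[R[:,0],R[:,2],-R[:,1]]
overlay('side',arm.get_image('side'),[(press(),RS,o,(0,255,0))],200,90,110,100,7,'p25.png')
overlay('top',arm.get_image('top'),[(press(),RS,o,(0,255,0))],200,160,90,90,7,'p25t.png')
to(tgt(PP+[2,-1,0],(-10,-11.5,0),60),RT)
E
```

```text
clock: 25.63
position: [463.2, -76.3, -9.8]
ee_rot: [-0.706, -0.027, 0.024, 0.707]
contact_force: [-1.1, 0.8, 6.1]
gripper_width: 20.9
clock: 25.72
position: [463.2, -76.3, -9.8]
ee_rot: [-0.706, -0.027, 0.024, 0.707]
contact_force: [-1.0, 0.4, 6.3]
gripper_width: 20.8
clock: 26.3
position: [461.8, -76.3, 149.7]
ee_rot: [-0.706, -0.026, 0.023, 0.707]
contact_force: [-1.0, 0.3, -3.4]
gripper_width: 20.6
in pocket [-166.5  300.8  192.3] rot [-32.82 121.76  16.65] F foam [-0.9  0.5 -3.4]
pos [460.3 -76.6 147.3] -> row [10.73  2.17 35.93] [  32.5 -121.9  -16.9] rows>= 17.8
```

View pics/p25.png

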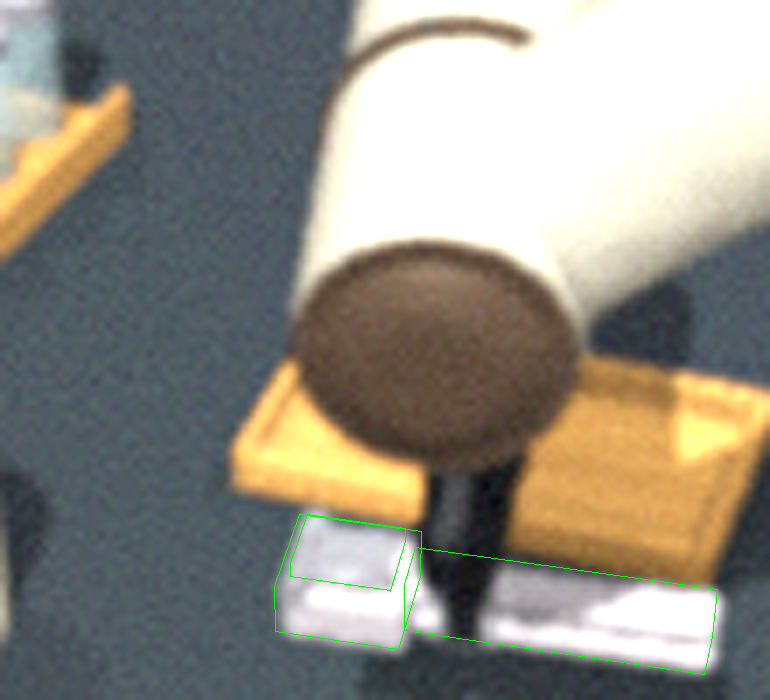

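View pics/p25t.png

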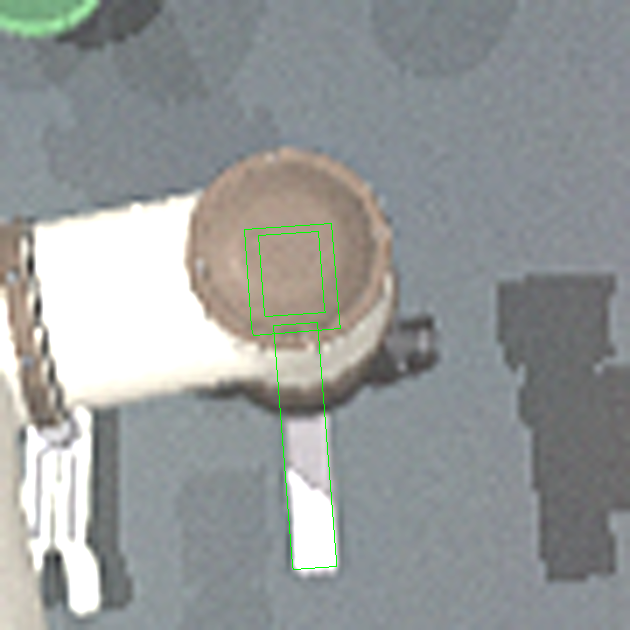

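Run:
```python
from chk import *
T=tgt(PP+[1,-1,0],(-12.4,-11.5,0),60);print(T)
to(T,RT)
to(T+FR@[0,40,60],RT)
```

```text
[541.43695733 290.25346803 126.55863854]
pos [460.3 -76.6 147.3] -> row [10.66  2.1  36.03] [  32.5 -121.9  -16.9] rows>= 17.8
pos [460.3 -76.6 147.3] -> row [ 9.11 -3.1  31.28] [  32.5 -121.9  -16.9] rows>= 17.8
```

```bash
python3 -m inch '[[0,0.5,-2,1.5,4,-13,-1],[0,1,-4,3,8,-27,-3],[0,1.5,-6,5,11,-41,-4],[0,2,-6,7,15,-54,-5],[0,3,-6,9,18,-68,-7],[0,3.5,-6,11,22,-82,-8],[0,4,-6,13,25,-95,-9],[0,4.5,-6,15,29,-109,-10],[0,5,-6,17,32.5,-121.9,-16.9],[0,5.5,-6,19,32.5,-121.9,-16.9],[0,6,-6,21,32.5,-121.9,-16.9],[0,6.5,-6,23,32.5,-121.9,-16.9],[0,7,-6,25,32.5,-121.9,-16.9],[0,8,-6,27,32.5,-121.9,-16.9],[0,8.5,-5,29,32.5,-121.9,-16.9],[0,9.1,-4,31.3,32.5,-121.9,-16.9],[0,9.1,-3.1,31.3,32.5,-121.9,-16.9],[0,9.1,-3.1,31.3,32.5,-121.9,-16.9],[0,9.1,-3.1,31.3,32.5,-121.9,-16.9]]';python3 - <<'E'
from chk import *
to(tgt(PP+[1,-1,0],(-12.4,-11.5,0),60),RT)
to(tgt(PP+[1,-1,0],(-12.4,-11.5,0),20),RT)
E
```

```text
clock: 27.98
position: [530.0, 241.8, 175.4]
ee_rot: [0.126, 0.694, -0.541, -0.459]
contact_force: [1.2, -0.3, -3.1]
gripper_width: 20.7
pos [530.  241.8 175.4] -> row [ 0.18  5.72 -3.98] [-0.3 -0.   0. ] rows>= 1.7
pos [530.  241.8 175.4] -> row [ 0.18  9.72 -4.  ] [-0.3 -0.   0. ] rows>= 2.5
```

```bash
python3 -m inch '[[0,0.15,2,-2,0,0,0],[0,0.15,4,-4,0,0,0],[0,0.15,5.5,-4,0,0,0],[0,0.15,8,-4,0,0,0],[0,0.15,9.6,-4,0,0,0],[0,0.15,9.6,-4,0,0,0],[0,0.15,9.6,-4,0,0,0]]';python3 - <<'E'
from chk import *
off=[-12.4,-11.5,0]
s,R,o=chk(off,PP+[0,-1,0]);RS=np.c_[R[:,0],R[:,2],-R[:,1]]
overlay('side',arm.get_image('side'),[(press(),RS,o,(0,255,0))],130,250,100,85,8,'p26.png',1.2)
overlay('top',arm.get_image('top'),[(press(),RS,o,(0,255,0))],85,150,100,85,8,'p26t.png',1.1)
chk(off,PP+[0,-1,0])
E
```

```text
clock: 28.57
position: [529.8, 304.9, 96.3]
ee_rot: [0.128, 0.695, -0.54, -0.458]
contact_force: [-0.1, -0.5, -1.7]
gripper_width: 20.8
in pocket [ 2.1 -0.3 24.5] rot [0.08 0.04 0.13] F foam [-1.2  0.4 -1.3]
in pocket [ 2.3 -1.8 26.9] rot [-0.18 -0.09  0.19] F foam [-1.  -0.9 -2.2]
```

View pics/p26.png

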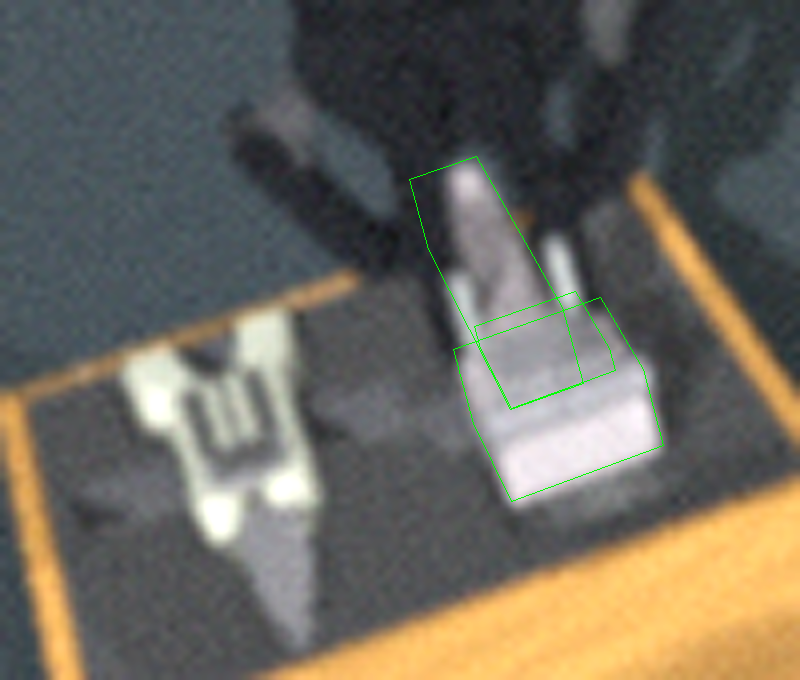

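View pics/p26t.png

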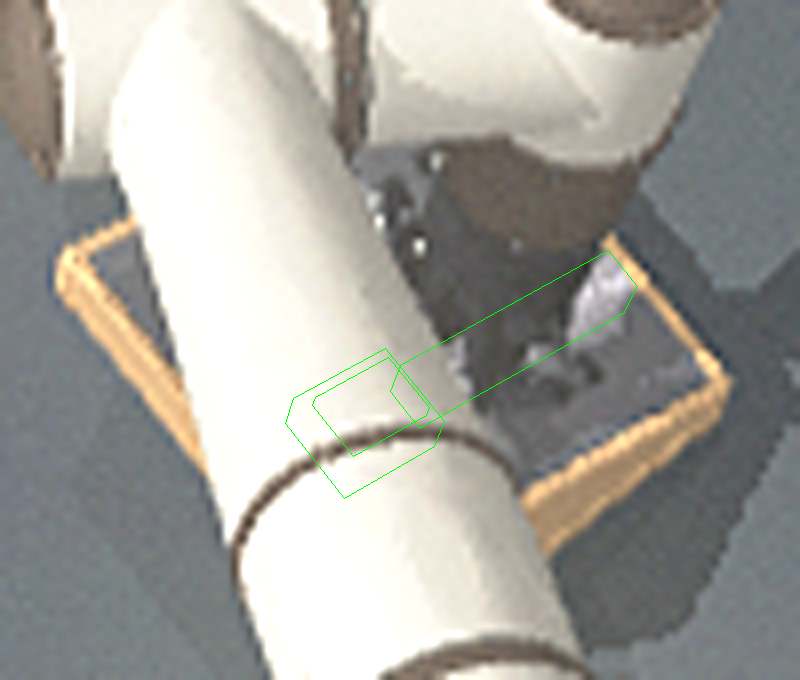

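```bash
python3 -m inch '[[0,-0.1,0.6,0.08,0,0,0],[0,-0.1,1.1,0.08,0,0,0],[0,-0.1,1.1,0.08,0,0,0],[0,-0.1,1.1,0.08,0,0,0]]';python3 -c "
from chk import *
chk([-12.4,-11.5,0],PP+[0,-1,0])"; python3 -m inch '[[0,0,0.3,0,0,0,0],[0,0,0.6,0,0,0,0],[0,0,0.6,0,0,0,0]]';python3 -c "
from chk import *
chk([-12.4,-11.5,0],PP+[0,-1,0])";python3 -m inch '[[0,0,0.3,0,0,0,0],[0,0,0.5,0,0,0,0],[0,0,0.5,0,0,0,0]]';python3 -c "
from chk import *
chk([-12.4,-11.5,0],PP+[0,-1,0])"
```

```text
clock: 29.0
position: [527.0, 308.4, 87.6]
ee_rot: [0.128, 0.696, -0.539, -0.457]
contact_force: [-0.8, 0.4, -3.0]
gripper_width: 20.8
in pocket [ 1.7 -0.3 14.7] rot [-0.09 -0.1   0.11] F foam [-0.8  0.4 -3. ]
clock: 29.25
position: [525.2, 310.5, 82.8]
ee_rot: [0.128, 0.696, -0.539, -0.456]
contact_force: [1.3, -2.5, -0.6]
gripper_width: 20.6
in pocket [ 1.6 -0.3  9.2] rot [-0.07 -0.14  0.14] F foam [-2.7  0.5  0.9]
clock: 29.5
position: [523.4, 312.7, 77.8]
ee_rot: [0.128, 0.696, -0.539, -0.457]
contact_force: [0.0, -3.0, 0.3]
gripper_width: 20.9
in pocket [ 1.6 -0.3  3.4] rot [-0.07 -0.1   0.11] F foam [-1.9  1.9  1.4]
```

Entering smoothly with low forces; continue to the floor.

```bash
python3 -m inch '[[0,0,0.2,0,0,0,0],[0,0,0.4,0,0,0,0],[0,0,0.4,0,0,0,0]]';python3 -c "
from chk import *
chk([-12.4,-11.5,0],PP+[0,-1,0])"; python3 -m inch '[[0,0,0.2,0,0,0,0],[0,0,0.4,0,0,0,0],[0,0,0.4,0,0,0,0]]';python3 -c "
from chk import *
chk([-12.4,-11.5,0],PP+[0,-1,0])"
```

```text
clock: 29.75
position: [523.2, 313.3, 76.5]
ee_rot: [0.128, 0.697, -0.539, -0.456]
contact_force: [0.8, -7.5, 8.5]
gripper_width: 20.5
in pocket [ 1.5 -0.5  2. ] rot [-0.09 -0.2   0.2 ] F foam [-1.2  4.1 10.6]
clock: 30.0
position: [523.2, 313.4, 76.5]
ee_rot: [0.128, 0.697, -0.54, -0.454]
contact_force: [0.7, -14.4, 21.6]
gripper_width: 21.3
in pocket [ 1.5 -0.6  2. ] rot [-0.14 -0.33  0.31] F foam [ 0.7  8.6 24.6]
```

```bash
python3 -m inch '[[0,0,-0.6,0,0,0,0],[0.5,0,-0.7,0,0,0,0],[0.5,0,-0.7,0,0,0,0],[0.5,0,-0.7,0,0,0,0],[0.5,0,-3,0,0,0,0],[0.4,0,-6.5,0,0,0,0],[0,-3,-6.5,0,0,0,0],[0,-6.9,-6.5,0,0,0,0],[0,-6.9,-6.5,0,0,0,0],[0,-6.9,-5,0,0,0,0],[0,-6.9,-3.2,0,0,0,0],[0,-6.9,-3.2,0,0,0,0]]';python3 -c "
from chk import *
chk([0,0,0],PP+[0,-1,0])"; python3 -m inch '[[0,0,0.4,0,0,0,0],[0,0,0.5,0,0,0,0],[0,0,0.5,0,0,0,0]]';python3 -c "
from chk import *
chk([0,0,0],PP+[0,-1,0])
im=arm.get_image('side');overlay('side',im,[],130,250,100,85,8,'p27.png',1.2)"
```

```text
clock: 31.0
position: [567.1, 258.4, 61.4]
ee_rot: [0.127, 0.695, -0.539, -0.458]
contact_force: [-0.2, 0.2, 0.6]
gripper_width: 0.1
in pocket [-54.6   0.3  12.5] rot [ 0.12  0.02 -0.05] F foam [0.6 0.1 0.3]
clock: 31.25
position: [567.8, 259.6, 60.7]
ee_rot: [0.128, 0.697, -0.539, -0.456]
contact_force: [-1.1, 0.0, 0.1]
gripper_width: -0.1
in pocket [-54.6  -1.   11.7] rot [-0.12 -0.17  0.13] F foam [ 0.6  0.8 -0.3]
```

View pics/p27.png

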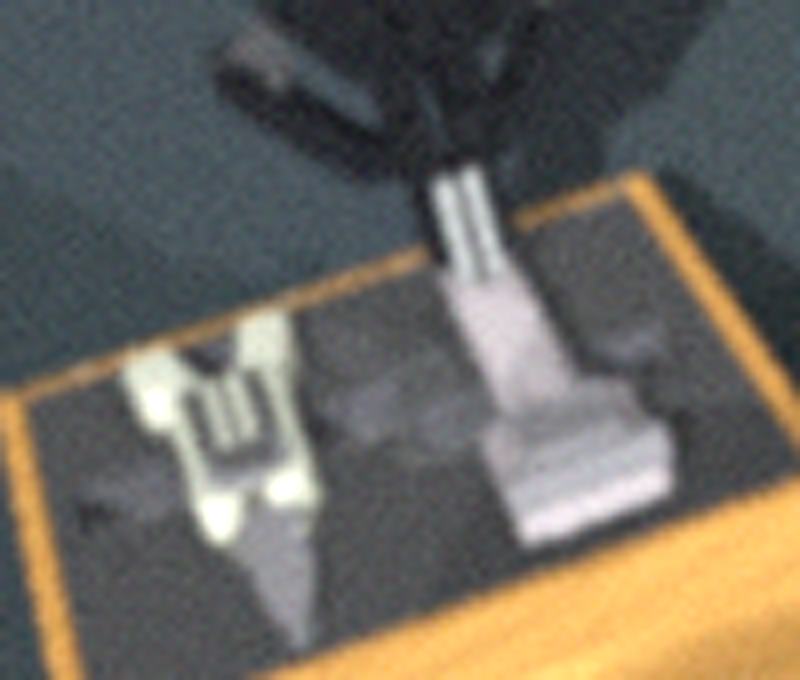

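Home-looking. I'll press the handle end down and read its level.

```bash
python3 -m inch '[[0,0,0.3,0,0,0,0],[0,0,0.5,0,0,0,0],[0,0,0.5,0,0,0,0]]';python3 -c "
from chk import *
chk([0,0,0],PP+[0,-1,0])"; python3 -m inch '[[0,0,-2,0,0,0,0],[0,4,-2.5,0,0,0,0],[0,6.8,-2.5,0,0,0,0],[0,6.8,-2.5,0,0,0,0],[0,6.8,-0.6,0,0,0,0],[0,6.8,-0.6,0,0,0,0],[0,6.8,0.2,0,0,0,0],[0,6.8,0.2,0,0,0,0]]';python3 -c "
from chk import *
chk([0,0,0],PP+[0,-1,0])"
```

```text
clock: 31.55
position: [568.0, 259.7, 60.4]
ee_rot: [0.128, 0.698, -0.539, -0.454]
contact_force: [1.0, -6.2, 14.3]
gripper_width: 0.2
in pocket [-54.7  -1.2  11.4] rot [-0.21 -0.34  0.3 ] F foam [ 2.4  3.1 15.1]
clock: 32.22
position: [530.3, 305.5, 94.5]
ee_rot: [0.128, 0.698, -0.539, -0.453]
contact_force: [0.0, -8.3, 25.0]
gripper_width: 0.0
in pocket [13.7 -1.1 11.3] rot [-0.18 -0.48  0.32] F foam [ 6.9  5.3 24.9]
```

Run:
```python
from chk import *
to([457.2,60.8,40],Rdown(-.03))
```

```text
pos [530.3 305.5  94.5] -> row [-14.96  -2.42  21.27] [-33.7 127.8  15.8] rows>= 18.6
```

```bash
python3 -m inch '[[0,0,-4,0,0,0,0],[0,0,-8,0,0,0,0],[0,0,-12,2,0,0,0],[0,-2,-12,5,-4,15,2],[0,-4,-12,9,-33.7,127.8,15.8],[0,-6,-12,13,-33.7,127.8,15.8],[0,-8,-12,17,-33.7,127.8,15.8],[0,-11,-12,20,-33.7,127.8,15.8],[0,-13,-12,21.3,-33.7,127.8,15.8],[0,-15,-12,21.3,-33.7,127.8,15.8],[0,-15,-11,21.3,-33.7,127.8,15.8],[0,-15,-10,21.3,-33.7,127.8,15.8],[0,-15,-9,21.3,-33.7,127.8,15.8],[0,-15,-8,21.3,-33.7,127.8,15.8],[0,-15,-7,21.3,-33.7,127.8,15.8],[0,-15,-6,21.3,-33.7,127.8,15.8],[0,-15,-5,21.3,-33.7,127.8,15.8],[0,-15,-5,21.3,-33.7,127.8,15.8],[0,-15,-5,21.3,-33.7,127.8,15.8],[0,-15,-5,21.3,-33.7,127.8,15.8]]';python3 - <<'E'
from chk import *
to([457.2,60.8,20],Rdown(-.03))
for c,b in(('side',(120,260,115,100,7)),('top',(85,145,100,90,7))):
    im=np.mean([arm.get_image(c).astype(float) for _ in range(2)],0).astype(np.uint8)
    p=press()
    p=[np.c_[q[:,:2],np.maximum(q[:,2],14)] for q in p]
    overlay(c,im,[(p,FR,F+FR@(PP+[0,-1,0]),(0,255,0))],*b,f'p28{c}.png',1.1)
E
```

```text
clock: 33.88
position: [460.8, 52.3, 55.8]
ee_rot: [-0.687, -0.062, 0.049, 0.722]
contact_force: [-0.3, 0.3, -0.1]
gripper_width: 0.2
pos [460.8  52.3  55.8] -> row [-0.3   3.61  0.73] [-2.8 10.7  1. ] rows>= 1.6
```

View pics/p28side.png

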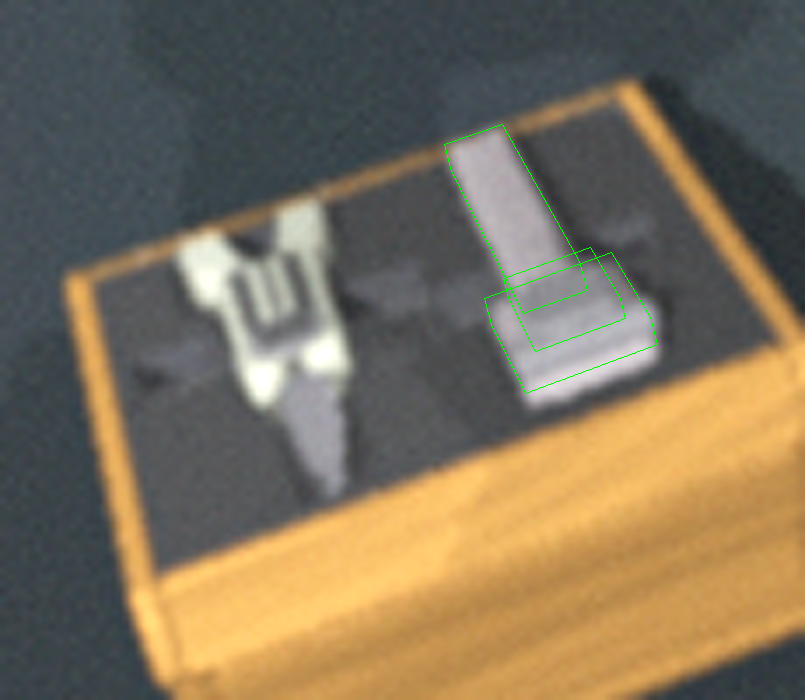

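View pics/p28top.png

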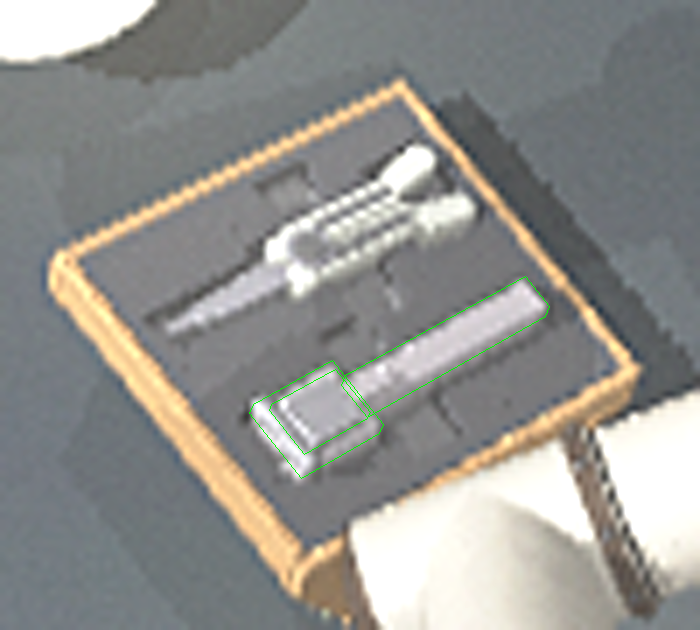

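The press is home too, and the overlays match within about 1 px. Now I'll test catch A for contrast.

```bash
python3 -m inch '[[0,-0.3,1,0.73,-2.8,10.7,1],[0,-0.3,3,0.73,-2.8,10.7,1],[0,-0.3,3.6,0.73,-2.8,10.7,1],[0,-0.3,3.6,0.73,-2.8,10.7,1]]'; python3 -m inch '[[0,0,0.4,0,0,0,0],[0,0,0.7,0,0,0,0],[0,0,0.7,0,0,0,0]]';python3 -m inch '[[0,0,0.15,0,0,0,0],[0,0,0.15,0,0,0,0]]'
python3 - <<'E'
from chk import *
to([436.5,61.4,20],Rdown(-.03))
E
```

```text
clock: 34.42
position: [456.6, 60.5, 19.1]
ee_rot: [-0.706, 0.008, -0.007, 0.708]
contact_force: [-0.3, 0.0, 1.0]
gripper_width: -0.4
clock: 34.67
position: [458.4, 61.1, 13.8]
ee_rot: [-0.706, 0.007, -0.009, 0.708]
contact_force: [-0.2, -0.9, 1.5]
gripper_width: -0.0
clock: 34.83
position: [458.4, 61.2, 12.5]
ee_rot: [-0.706, 0.007, -0.009, 0.708]
contact_force: [1.1, -2.1, 2.5]
gripper_width: -0.3
pos [458.4  61.2  12.5] -> row [-2.19 -0.75 -0.03] [-0.2  0.4  0.2] rows>= 0.6
```

```bash
python3 -m inch '[[0,0,0.2,0,0,0,0],[0,0,0.25,0,0,0,0]]'; python3 -m inch '[[0,0,-1.5,0,0,0,0],[0,0,-1.5,0,0,0,0],[0,0,-1.5,0,0,0,0]]'; python3 -m inch '[[0,0,1.2,0,0,0,0],[0,0,1.2,0,0,0,0],[0,0,1.2,0,0,0,0]]';python3 -m inch '[[0,0,0.1,0,0,0,0],[0,0,0.1,0,0,0,0]]'
```

```text
clock: 35.0
position: [458.4, 61.2, 10.0]
ee_rot: [-0.706, 0.007, -0.009, 0.708]
contact_force: [-0.7, -2.9, 11.2]
gripper_width: -0.2
clock: 35.25
position: [458.0, 61.6, 24.7]
ee_rot: [-0.706, 0.008, -0.009, 0.708]
contact_force: [-0.6, -0.4, 0.9]
gripper_width: 0.0
clock: 35.5
position: [458.1, 61.7, 12.2]
ee_rot: [-0.706, 0.008, -0.009, 0.708]
contact_force: [0.5, 2.6, 3.2]
gripper_width: -0.1
clock: 35.67
position: [458.1, 61.7, 11.7]
ee_rot: [-0.706, 0.008, -0.009, 0.708]
contact_force: [0.0, 2.4, 3.6]
gripper_width: -0.1
```

On the second touch A pushes back with 3.2–3.6 N where B gave 0, so A's catch sprang out and A is the worn pair. Now I'll grasp A.

```bash
python3 -m inch '[[0.8,0,-3,0,0,0,0],[0.8,-2.2,-3.2,-0.05,0,0.3,0],[0.8,-2.2,-3.2,-0.05,0,0.3,0],[0.8,-2.2,0,-0.05,0,0.3,0],[0.8,-2.2,2.2,-0.05,0,0.3,0],[0.8,-2.2,2.4,-0.05,0,0.3,0],[0.8,-2.2,2.4,-0.05,0,0.3,0]]'; python3 -m inch '[[0,0,0,0,0,0,0],[0,0,0,0,0,0,0],[0,0,0,0,0,0,0],[0,0,0,0,0,0,0],[0,0,0,0,0,0,0],[0,0,0,0,0,0,0]]'; python3 -m inch '[[0,0,-1,0,0,0,0],[0,0,-4,0,0,0,0],[0,0,-8,0,0,0,0],[0,0,-12,0,0,0,0],[0,0,-12,0,0,0,0]]'
python3 - <<'E'
from chk import *
look('side',180,160,130,110,6,'p29.png',1.2)
to([502,-366,0],Rdown(-.03))
E
```

```text
clock: 36.25
position: [434.3, 60.5, -13.8]
ee_rot: [-0.707, 0.011, -0.009, 0.707]
contact_force: [0.8, -0.1, 0.3]
gripper_width: 68.5
clock: 36.75
position: [436.7, 61.8, -11.3]
ee_rot: [-0.706, 0.009, -0.011, 0.708]
contact_force: [-1.5, 0.5, 6.8]
gripper_width: 32.8
clock: 37.17
position: [440.6, 63.1, 115.0]
ee_rot: [-0.704, 0.004, -0.016, 0.71]
contact_force: [0.8, 0.5, -1.3]
gripper_width: 32.7
pos [438.4  62.5 111.7] -> row [  7.45  10.91 -42.74] [-0.5  0.1  0.7] rows>= 10.7
```

View pics/p29.png

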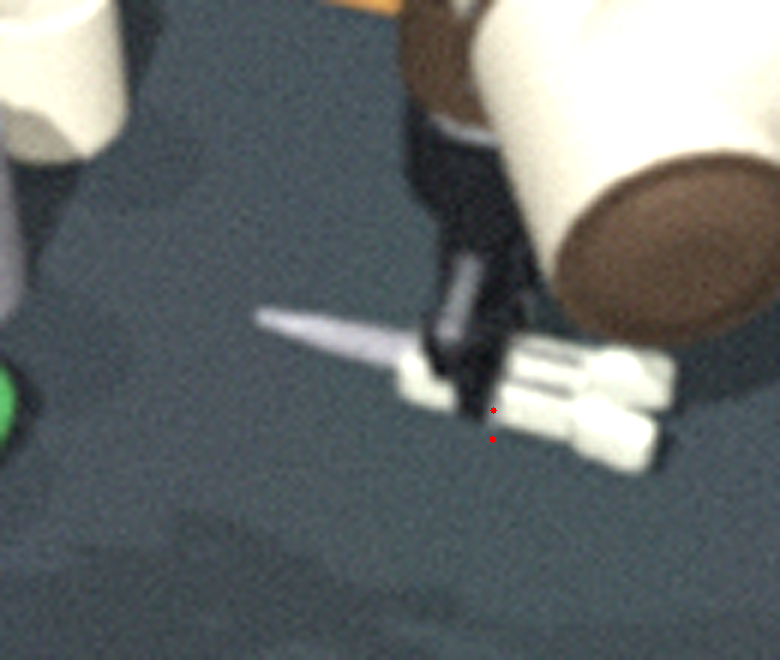

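```bash
python3 -m inch '[[0,1,0,-4,0,0,0],[0,2,0,-8,0,0,0],[0,3,0,-12,0,0,0],[0,4,0,-16,0,0,0],[0,5,0,-20,0,0,0],[0,6,0,-24,0,0,0],[0,7,0,-28,0,0,0],[0,7.4,0,-32,0,0,0],[0,7.4,0,-36,0,0,0],[0,7.4,0,-40,0,0,0],[0,7.4,2,-42.7,0,0,0],[0,7.4,5,-42.7,0,0,0],[0,7.4,8.5,-42.7,0,0,0],[0,7.4,9.3,-42.7,0,0,0],[0,7.4,9.3,-42.7,0,0,0],[0,7.4,9.3,-42.7,0,0,0]]'
python3 - <<'E'
from chk import *
look('side',200,90,130,110,6,'p30.png',1.2);look('top',250,150,110,110,6,'p30t.png',1.1)
to([502,-366,-3],Rdown(-.03))
E
```

```text
clock: 38.55
position: [497.5, -367.5, 13.3]
ee_rot: [-0.706, 0.01, -0.01, 0.708]
contact_force: [0.7, 0.2, -1.4]
gripper_width: 32.8
pos [ 499.1 -367.9   15.4] -> row [0.28 1.85 0.2 ] [-0.1  0.1  0.3] rows>= 0.5
```

View pics/p30.png

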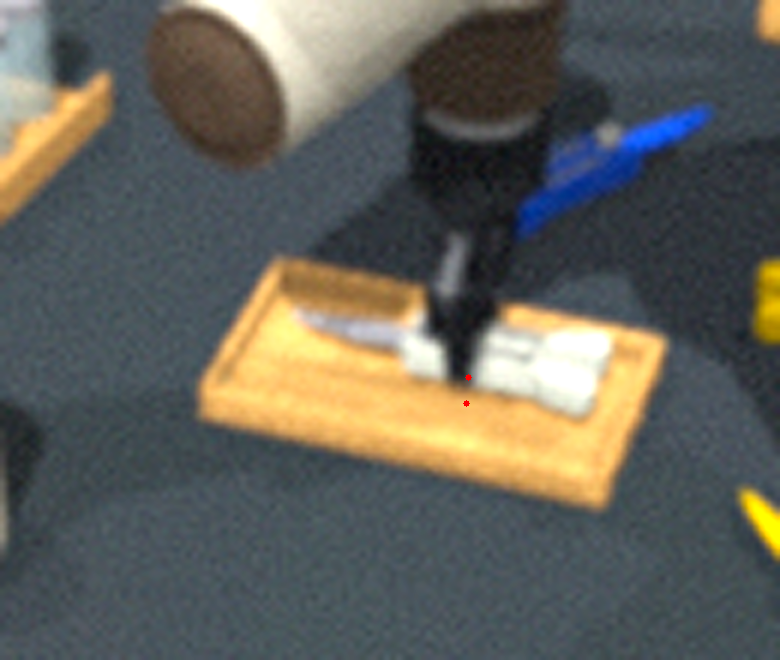

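View pics/p30t.png

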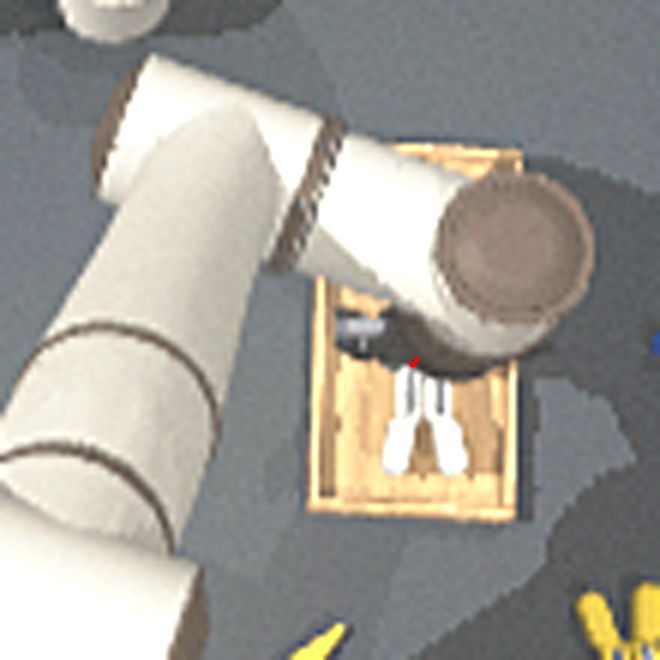

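The worn pair hangs well inside the tray outline: top px (321,225), walls at about 303 and 336. I'll lower and release.

```bash
python3 -m inch '[[0,0.3,1,0.2,0,0,0],[0,0.3,1.8,0.2,0,0,0],[0,0.3,1.9,0.2,0,0,0],[0,0.3,1.9,0.2,0,0,0]]'; python3 -m inch '[[0.55,0,0,0,0,0,0],[0.55,0,0,0,0,0,0],[0.55,0,0,0,0,0,0],[0.55,0,0,0,0,0,0]]'; python3 -m inch '[[0.55,0,-2,0,0,0,0],[0.55,0,-6,0,0,0,0],[0.55,0,-10,0,0,0,0],[0.55,0,-14,0,0,0,0],[0.55,0,-18,-4,0,0,0],[0.55,-4,-18,-8,0,0,0],[0.55,-8,-18,-12,0,0,0],[0.55,-12,-18,-16,0,0,0],[0.55,-16,-18,-18,0,0,0],[0.55,-18,-18,-18,0,0,0],[0.55,-18,-18,-18,0,0,0],[0.55,-18,-18,-18,0,0,0]]'
python3 - <<'E'
from chk import *
import pickle
for c in('side','top'):
    im=arm.get_image(c);np.save(f'fin_{c}.npy',im);cv2.imwrite(f'pics/fin_{c}.png',im[:,:,::-1])
R0=pickle.load(open('R0.pkl','rb'))
for l in('mug','cup','jar'):
    for c in('side','top'):
        arm.get_image(c)
        r=arm.masks_of(l,c)
        e0=np.array(R0[c,l][0]['extent'] if not(c=='side' and l=='cup') else R0[c,l][1]['extent'])
        print(l,c,e0,[(round(d['conf'],2),np.round(d['extent'],1)) for d in r[:2]])
print(arm.read_state()['clock'])
E
```

```text
clock: 38.98
position: [501.4, -365.5, -5.2]
ee_rot: [-0.706, 0.009, -0.011, 0.708]
contact_force: [1.4, 0.9, 1.1]
gripper_width: 32.7
clock: 39.32
position: [500.3, -365.7, -5.6]
ee_rot: [-0.706, 0.01, -0.011, 0.708]
contact_force: [-0.3, -0.5, -0.3]
gripper_width: 47.3
clock: 40.32
position: [309.8, -542.6, 173.6]
ee_rot: [-0.706, 0.012, -0.013, 0.708]
contact_force: [0.4, 0.5, -1.1]
gripper_width: 47.1
mug side [165.3 146.8  34.2  35.9] [(0.86, array([165.9, 150. ,  36.2,  34.7]))]
mug top [255.4 127.7  23.3  30.1] [(0.7, array([258.7, 129.7,  20.5,  28.6]))]
cup side [155.3 218.5  23.5  25.7] [(0.65, array([154.1, 219.6,  26.1,  24.4]))]
cup top [195.6 145.6  17.8  17.5] [(0.53, array([194.8, 145.5,  20. ,  17.6]))]
jar side [153.9 172.6  27.9  46.4] [(0.74, array([151.1, 171.6,  32.7,  47.8]))]
jar top [223.  128.3  16.1  28.3] [(0.83, array([223.1, 124.5,  19.4,  33.3]))]
41.0167
```

View pics/fin_side.png

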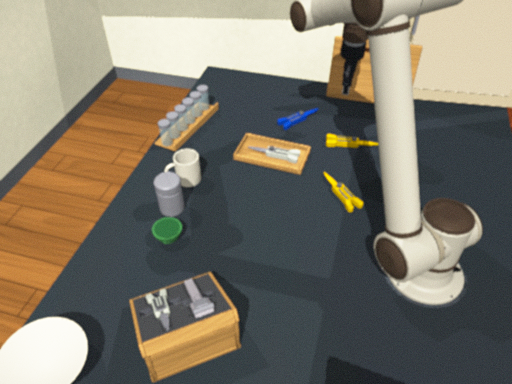

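View pics/fin_top.png

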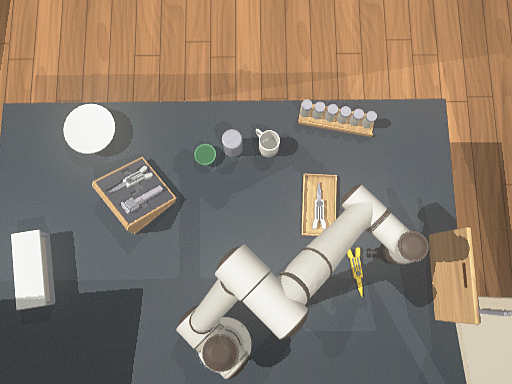

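Run:
```python
from chk import *
t=np.load('fin_top.npy');s=np.load('fin_side.npy')
p=[np.c_[q[:,:2],np.maximum(q[:,2],14)] for q in press()]
h=[np.c_[q[:,:2],np.maximum(q[:,2],13)] for q in shears()]; h[4][:,2]=np.clip(h[4][:,2],20,24)
its=[(p,FR,F+FR@(PP+[0,-1,0]),(0,255,0)),(h,FR,F+FR@(PS+[0,-1.5,0]),(255,0,0))]
overlay('top',t,its,95,155,80,70,8,'z1.png',1.1);overlay('side',s,its,125,265,110,75,7,'z2.png',1.1)
overlay('side',s,[],225,125,95,55,8,'z3.png',1.2)
```

```text
(no output)
```

View pics/z1.png

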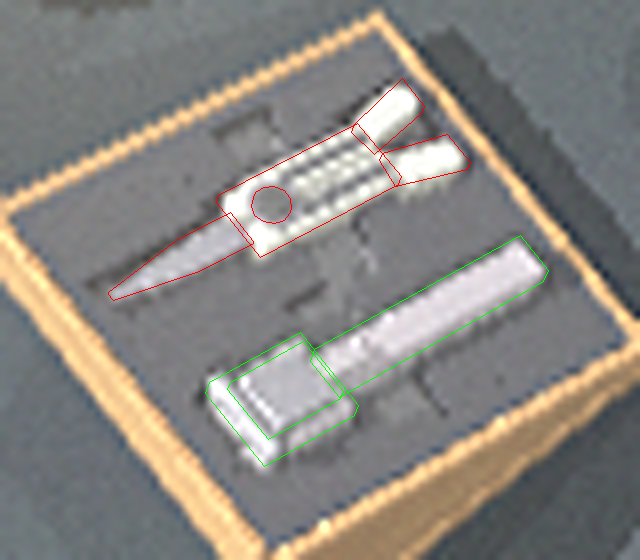

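View pics/z2.png

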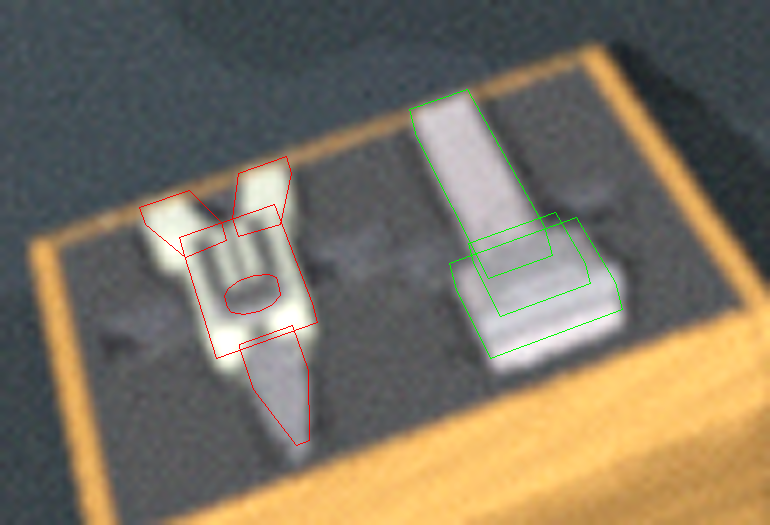

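View pics/z3.png

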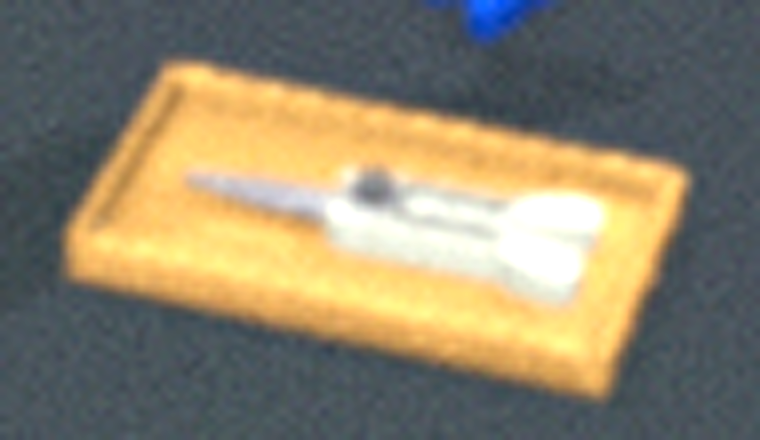

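The worn pair lies flat in the tray with its catch standing out at side px (271,148). The sound pair and the press sit on their home outlines. The mug, cup and jar extents are unchanged within detector noise. Handing in.

```bash
python3 -c "
from bench import arm
print(arm.job_done(), arm.read_state()['clock'])"
```

```text
the job is handed in; nothing more can be done
the job is handed in; nothing more can be done
```

I put all three tools away and handed the job in at about 41 s of the 72 s. It reports no verdict, so what follows is my own checks.

- **Catches:** The pair that started at (505, -214) stayed in: 0 N when touched again where the other pair gave over 3 N. The pair at (452, 61) pushed back with 3.2–3.6 N, so it is the worn one.
- **Sound pair:** It is in its foam pocket, catch in. The first insertion left its tails up on the pocket rim. I slid it 5.5 mm up the slope and it then went down. When pressed, the reported tool height over the floor was 6.3 mm at the tails and 6.4 mm at the handle block, so it is flat and on the floor.
- **Garlic press:** It is home in the other pocket, level at both ends when pressed (11.4 and 11.3 mm).
- **Worn pair:** It lies flat in the tray, catch out. Everything is let go and the arm is clear of the foam and tray.
- **Mug, cup and jar:** Their positions in the pictures are unchanged apart from a few pixels of detector noise.

**Disagreements:**
- The fingertips stood about 14 mm behind the reported TCP when shut, not 19 mm ahead of it as described. I used the measured value.
- The two cameras placed the sound pair differently along the slope. Top gave about +2 mm from home and side about +8 mm, but the side view measures that direction poorly. The pocket allows only 5 mm of play each way.

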